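Set up the wide-loop near-field probe over the chip

ROBOT

A 6-joint arm with a two-finger parallel gripper is mounted at the origin on the work surface. World frame = base frame: x ahead of the robot, y to its left, z up, the work surface at z = 0. Lengths are in m, angles in rad, forces in N, time in s.
With the tool pointing down it reaches from about 0.425 to 0.95 m from the base axis. Payload 3.5 kg.
Tool frame: the origin (TCP) lies at the very end of the fingers, on their centre line; the grasp point (between the pads) lies 19 mm behind it; z points along the fingers, y is the direction in which the jaws open and shut (so a half turn about z gives the same grasp; the last joint's range is limited). The gripper opens to 85 mm and grips with 20 to 120 N. Pads are 22 mm wide; open, the fingers measure 114 mm over their backs; the gripper's body (76 mm by 85 mm) begins 54 mm behind the grasp point. The pads swing forward as they close: fully open they stand 13 mm farther back than shut.
Start: joints at [1.122, 0.286, 1.577, -0, 1.279, -0.15], TCP at [0.199, 0.645, 0.231] pointing down, gripper open.
Joint ranges: [-2.77, 2.77], [-0.9, 2.22], [0.21, 2.48], [-1.53, 4.67], [0.24, 2.81], [-2.84, 2.84]. Speed limits (rad/s): [2.79, 2.79, 3.14, 3.14, 3.14, 3.14].

INTERFACE

Orientations are given as a unit quaternion [x, y, z, w].
In Python, from plant import get_state, vision, ctrl, cut_out gives the robot as it stands.
- The arm moves only by the tool jog_arm, never from a script. Its argument "commands" is text: rows parted by semicolons, each of 6 numbers parted by spaces: the shift along the world's x, y, z in m, then the turn, a rotation vector about the world's x, y, z in rad. A call has 1 to 20 rows; each row is the pose to reach, as a shift and turn from the pose commanded when the call began; what a row does not reach only later rows make up. A row lasts 1/8 s, in which the tool goes at most 62.5 mm and 10.7 degrees, less where a joint would pass 70% of its speed; a pose out of reach is approached as far as the arm can. A call with a gripper value outside its range is refused whole. "gripper" is the opening in per cent of the stroke, from 0 (shut) to 100 (fully open), set as the call begins (left out, the last holds). The fingers move at their own pace and stop on an object; "grip_force" is the grip in N (left out, the last holds). Time passes only in rows, so rows that repeat a pose let the fingers close. It gives the time, the measured TCP pose, the force and the opening at its end, in the units of the state.
- get_state(): the state, without advancing time (a new reading comes with each control period).
- vision.read_camera(name): name is "scene" or "top" or "wrist"; returns a dict with "frame" (480x640x3 uint8, red, green, blue), "z_map" (480x640 float32, m along the optical axis (not along the pixel's ray), 0 where there is no reading), "fx", "fy", "cx", "cy" (pixels), "R" (3x3) and "t" (3): a world point X has camera coordinates R X + t. Camera axes: x right, y down, z forward; pixel columns grow to the right and rows downward; lengths in m; the calibration is good to about 2 mm. A picture is of the moment at which its call begins.
- ctrl.sign_off(): hands the job in, once; it reports no verdict.
Trained networks look in the newest picture that a camera, given by its name, has taken for a name from the list of things; names that differ only in an ending like _2 or _b are one class to them, and where a whole thing is asked for, a point or a joint stands for the part that bears it (a point fixed in the world has none). Each returns a list of dicts, best first, with "conf" (0 to 1); they miss things now and then, are a little off and sometimes report something else, mostly with a low value. They report only what shows in the picture. A call takes as long as a camera call. They do not tell look-alikes from the thing itself.
- cut_out(camera, query): "pixels" (480x640 bool, what is visible of it) and "box" ([centre column, centre row, width, height] in pixels, round what is visible of it).
The state is a dict: "time": time; "qpos": joint angles; "dq": joint speeds; "joint_efforts": joint torques, N m; "eef_pos": TCP position; "tcp_rot": TCP orientation; "contact_force": force on the tool from outside, world axes, zero at the start; "wrist_torque": the same for the moment, N m; "opening": opening from 0.0 (shut) to 1.0 (fully open).
Only numpy, scipy, OpenCV 4.12 (cv2) and the standard library are available. Lean on these libraries where they do the work, as an engineer would, in place of code of your own. Each camera call takes 0.05 s, during which the arm holds its last target.

TASK

Set up the wide-loop probe for a measurement: take it by its connector end and work it out of the foam with small wiggles, so that the case stays put on the bench, then lay it flat on the rubber mat and let go. Then take it again by its handle and lay it level in the two forks of the probe stand, with its loop centred over the square chip, and let go. Do not drop the probe, do not touch the board, and leave the other probes and the things around undisturbed.

Things in the scene. Friction and masses are not known exactly. Their poses are not given: they have to be found in the camera images.
- wide_probe: Near-field probe with the widest head, 75 g: grey handle 84 long, 24 wide, 18 mm thick; behind it a brass connector, ahead a 22 mm copper neck and a flat copper ring, 36 mm outside. Origin on the underside, below the handle's middle; x along the probe to the ring, z up; its axis is 9 mm above the underside. Handle x -42 to 42 mm, connector block -42 to -72, 9 mm barrel to -80, ring centre 80.
- connector (a point): Middle of the wide-loop probe's brass connector block (30 mm long, 14 mm square), 57 mm behind the handle's middle, on the probe's axis.
- loop (a point): Centre of the wide-loop probe's copper ring, on the probe's axis, 80 mm ahead of the handle's middle.
- case: Open black instrument case, loose, 1.2 kg, 206 x 224 mm, walls 50 mm high (lid lies aside). Origin on the bench under the middle row; x along the probes to their heads. Three foam cutouts 66 mm apart along y hold three probes with equal handles and connectors, in any order, level, undersides 30 mm above the bench, tops flush with the foam. Only the connector ends stick out, over an open trough.
- foam_edge (a point): Top of the foam's edge, middle row (32 mm behind the handles' middles, 48 mm high); behind it the trough, 66 mm long, floor at 7 mm. Springy foam 60 mm long pinches both sides of a handle over its full thickness: drawn straight up it tends to tip the case; rocked some 6 degrees nose down, nose up, about the handle's middle while rising some 2 mm a swing, it comes out easily, free after 18 mm.
- small_probe: Bystander in another cutout: same handle and connector, ring of only 18 mm. Origin and axes as for the wide-loop probe.
- stub_probe: Bystander in another cutout: same handle and connector, a short straight stub with a 10 mm ball instead of a ring. Origin and axes as for the wide-loop probe.
- mat: Thin dark blue-grey rubber mat fixed on the bench, 260 (x) x 140 (y) x 2 mm. Origin under its middle.
- stand: Probe stand fixed to the bench: dark steel base with two upright aluminium forks, open upward, tips flared and 67 mm high. Origin on the bench under the handle's middle when the probe lies centrally; x from the connector end to the ring and board. Laid in, the probe's underside is 45 mm and its axis 54 mm above the bench; it may lie up to 12 mm fore or aft. The handle is free between the forks.
- front_fork (a point): Seat of the front fork, at x = 24 mm of the stand, 45 mm high, which carries the handle: slot 27.6 mm wide, fork 6 mm thick along x.
- rear_fork (a point): Seat of the rear fork, at x = -57 mm of the stand, 47 mm high, which carries the connector block: slot 18 mm wide, fork 6 mm thick along x.
- board: Green circuit board under test, 100 (x) x 80 (y) mm, fixed on four standoffs ahead of the stand, top face 40 mm high, parts near its far end up to 51 mm. Its place along the stand's x varies by several mm. Origin on the bench under its square chip, axes as the stand's.
- chip (a point): Centre of the top face of the board's only large square chip, black, 14 x 14 mm, 42 mm high: the ring belongs above it, with about 10 mm of air.
- meter: Bystander: hand-held multimeter lying face up, 80 x 160 x 36 mm. Origin under its middle.
- wrench: Bystander: small open-ended wrench lying flat, 140 mm long, along its x.
Not all that is in view belongs to the job. Leave any pink look-alike of the wide_probe alone. Of the things that look like the board, take the one that is farthest to the robot's left at the start.

How it is judged:
By the outcome, as a careful person would: the job done as asked, in the order asked, and still so for the second after the job is handed in, with the robot touching nothing.
It also fails if it takes over 62 s, if anything falls off the work surface, if the arm or the gripper's body presses on something with over 40 N, if the wrist force passes 120 N, or if a joint passes its speed limit or range.

## Working session

There is one attempt and no reset: what is moved stays moved. The work goes in short steps, Python scripts to look and compute and a tool call to move; the robot and the scene stay as the last step left them, time stands still between calls to the robot, and variables do not carry over. Pictures are saved under pics/ and viewed, and the job is handed in when it is done.

Besides the shell and the picture viewer there is one more tool, called after ">>>" as a command line: name --argument value ..., lists and objects as JSON in quotes. jog_arm: Moves the arm, as the interface text tells. Its arguments: {"type":"object","properties":{"commands":{"type":"string"},"gripper":{"type":"number"},"grip_force":{"type":"number"}},"required":["commands"]}

```bash
ls; mkdir -p pics; python3 - <<'E'
from plant import get_state, vision, ctrl, cut_out
import cv2,pickle
s=get_state();print(s)
for n in ["scene","top","wrist"]:
    d=vision.read_camera(n);pickle.dump(d,open(f"pics/{n}0.pkl","wb"))
    cv2.imwrite(f"pics/{n}0.png",d["frame"][:,:,::-1])
    print(n,d["fx"],d["cx"],d["cy"],d["R"],d["t"])
    for q in ["wide_probe","connector","case","mat","stand","board","chip","small_probe","stub_probe"]:
        try:
            for r in cut_out(n,q): print(n,q,round(r["conf"],2),[round(float(v)) for v in r["box"]])
        except Exception as e: print(q,e)
E
```

```text
pics
{'time': 0.0, 'qpos': array([ 1.12199619e+00,  2.87209999e-01,  1.57816960e+00, -1.16744118e-05,
        1.27861532e+00, -1.49991045e-01]), 'dq': array([ 1.25293183e-03,  1.46778315e-04, -3.79888024e-05,  4.88655869e-04,
       -1.97170527e-03,  4.57881756e-04]), 'joint_efforts': array([-7.38932267e-04, -4.06002867e+01, -2.92613411e+01, -2.08182000e-04,
        5.91886041e-03, -3.87788063e-06]), 'eef_pos': array([0.19838777, 0.64449897, 0.22992163]), 'tcp_rot': array([ 1.48847563e-01,  9.88859424e-01, -1.14935047e-03, -3.48926821e-04]), 'contact_force': array([ 1.02074657, -0.19832256,  0.17824035]), 'wrist_torque': array([-0.00199065, -0.03856834, -0.0211351 ]), 'opening': 0.9976292761791297}
scene 589.4683197631858 316.37684699620735 227.84693381925783 [[-0.76020681  0.64967332 -0.00319077]
 [ 0.48036417  0.55877165 -0.67603588]
 [-0.43741956 -0.51545981 -0.7368618 ]] [ 0.42806511 -0.20709658  1.44599778]
scene wide_probe 0.83 [504, 267, 85, 18]
scene wide_probe 0.6 [436, 351, 179, 159]
scene wide_probe 0.59 [433, 343, 84, 51]
scene wide_probe 0.57 [462, 367, 74, 47]
scene con
[... 1074 characters left out ...]
0, 274, 32, 48]
top board 0.79 [423, 225, 39, 41]
top board 0.58 [470, 152, 40, 44]
top board 0.37 [420, 272, 34, 54]
top chip 0.79 [424, 223, 38, 43]
top chip 0.69 [191, 222, 26, 69]
top chip 0.68 [469, 152, 37, 47]
top small_probe 0.6 [217, 234, 23, 65]
top small_probe 0.16 [161, 222, 25, 59]
top stub_probe 0.68 [162, 224, 23, 51]
wrist 400.4444221174166 319.61930469165753 236.83446083926592 [[ 2.93280005e-01  9.56026344e-01  6.85107302e-04]
 [ 9.17822267e-01 -2.81760562e-01  2.79666357e-01]
 [ 2.67561441e-01 -8.13917438e-02 -9.60097005e-01]] [-0.67295144 -0.03679566  0.37914827]
wrist wide_probe 0.77 [15, 352, 30, 68]
wrist connector 0.68 [13, 353, 26, 68]
wrist case 0.62 [90, 478, 33, 3]
```

View pics/scene0.png

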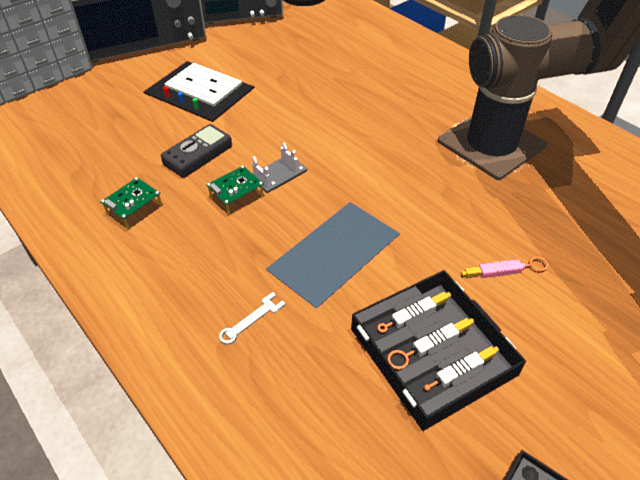

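View pics/top0.png

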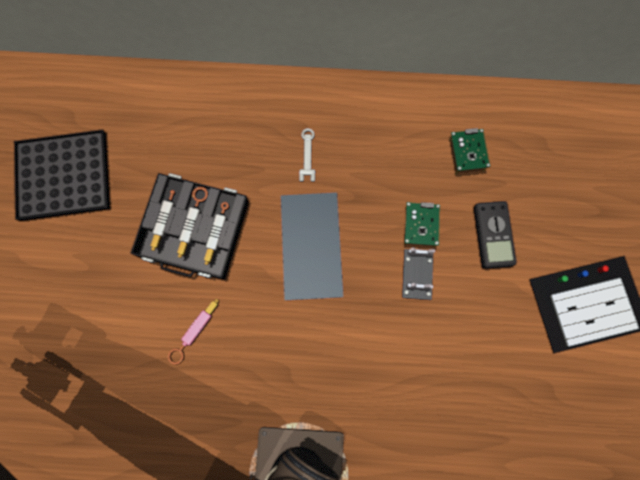

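View pics/wrist0.png

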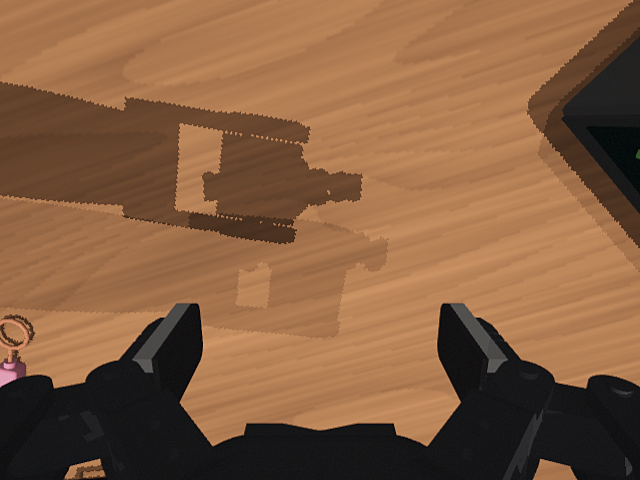

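```bash
python3 - <<'E'
import cv2
a=cv2.imread("pics/top0.png");s=cv2.imread("pics/scene0.png")
cv2.imwrite("pics/topcase.png",cv2.resize(a[160:350,110:360],None,fx=3,fy=3,interpolation=cv2.INTER_CUBIC))
cv2.imwrite("pics/scenecase.png",cv2.resize(s[230:440,330:560],None,fx=2.8,fy=2.8,interpolation=cv2.INTER_CUBIC))
E
```

```text
(no output)
```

View crops.

View pics/topcase.png

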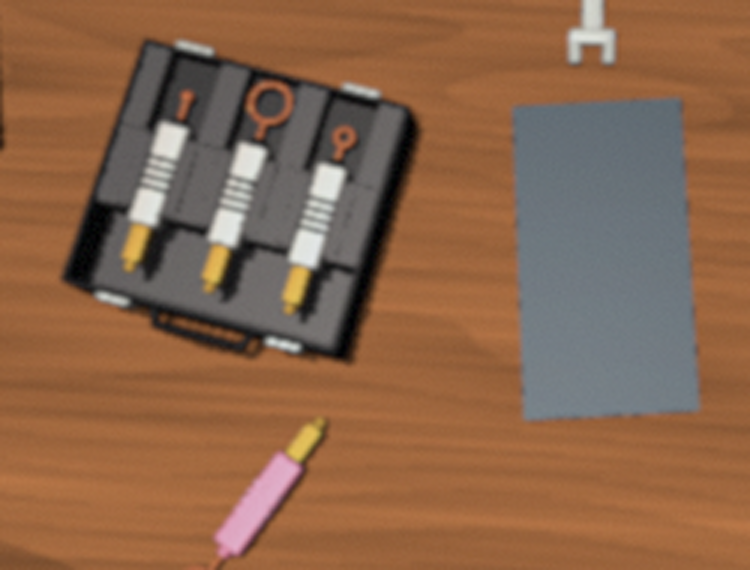

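View pics/scenecase.png

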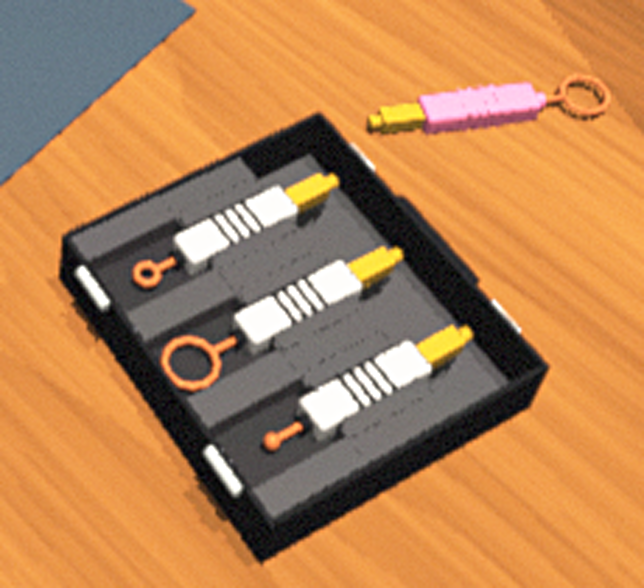

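```bash
cat > h.py <<'E'
import numpy as np, cv2, pickle
from scipy.spatial.transform import Rotation as Ro
def cloud(d):
    z=d["z_map"];v,u=np.mgrid[0:480,0:640]
    P=np.stack([(u-d["cx"])/d["fx"]*z,(v-d["cy"])/d["fy"]*z,z],-1)
    return (P-d["t"])@d["R"]
def ray_at(d,u,v,h):
    r=np.array([(u-d["cx"])/d["fx"],(v-d["cy"])/d["fy"],1.])@d["R"]
    o=-d["R"].T@d["t"]; return o+r*(h-o[2])/r[2]
def proj(d,X):
    c=d["R"]@np.asarray(X)+d["t"];return d["fx"]*c[0]/c[2]+d["cx"],d["fy"]*c[1]/c[2]+d["cy"]
E
python3 - <<'E'
from h import *
for n in ["top","scene"]:
    d=pickle.load(open(f"pics/{n}0.pkl","rb"));P=cloud(d)
    hsv=cv2.cvtColor(d["frame"],cv2.COLOR_RGB2HSV)
    box=dict(top=(180,175,212,265),scene=(385,305,480,375))[n]
    m=np.zeros((480,640),bool);m[box[1]:box[3],box[0]:box[2]]=1
    H,S,V=hsv[...,0],hsv[...,1],hsv[...,2]
    br=m&(H>18)&(H<32)&(S>120)&(V>90); co=m&(H<15)&(S>100)&(V>90); wh=m&(S<40)&(V>180)
    for k,mm in dict(brass=br,copper=co,white=wh).items():
        q=P[mm]; v,u=np.nonzero(mm)
        print(n,k,mm.sum(),u.mean().round(1),v.mean().round(1),np.median(q,0).round(4),q.mean(0).round(4),q.std(0).round(4))
d=pickle.load(open("pics/top0.pkl","rb"));P=cloud(d)
for nm,(u,v) in dict(matc=(312,246),chip=(422,230),stand=(419,273),bench=(260,320)).items(): print(nm,P[v,u].round(4))
a=d["frame"][:,:,::-1]
cv2.imwrite("pics/topst.png",cv2.resize(a[185:310,380:520],None,fx=5,fy=5,interpolation=cv2.INTER_CUBIC))
E
```

```text
top brass 156 196.3 252.3 [0.4793 0.2477 0.0436] [0.4792 0.2703 0.0427] [0.0122 0.0312 0.0057]
top copper 373 199.1 184.6 [ 6.676e-01  2.872e-01 -3.000e-04] [0.6545 0.2906 0.0123] [0.0269 0.0198 0.019 ]
top white 265 192.2 227.7 [0.5276 0.2931 0.0459] [0.535  0.2833 0.0548] [0.0359 0.0361 0.1025]
scene brass 164 463.4 324.7 [0.4854 0.3108 0.0443] [0.4932 0.3137 0.0533] [0.0648 0.0313 0.0973]
scene copper 215 398.1 352.7 [0.612  0.2805 0.0391] [0.6114 0.2724 0.0372] [0.0221 0.024  0.0058]
scene white 1223 437.5 340.0 [0.5484 0.2998 0.0473] [0.5475 0.3019 0.048 ] [0.0275 0.0515 0.0252]
matc [ 5.189e-01  2.100e-03 -3.000e-04]
chip [ 0.5656 -0.2572  0.0384]
stand [ 0.4671 -0.2577  0.0078]
bench [ 0.3338  0.1136 -0.0036]
```

View pics/topst.png

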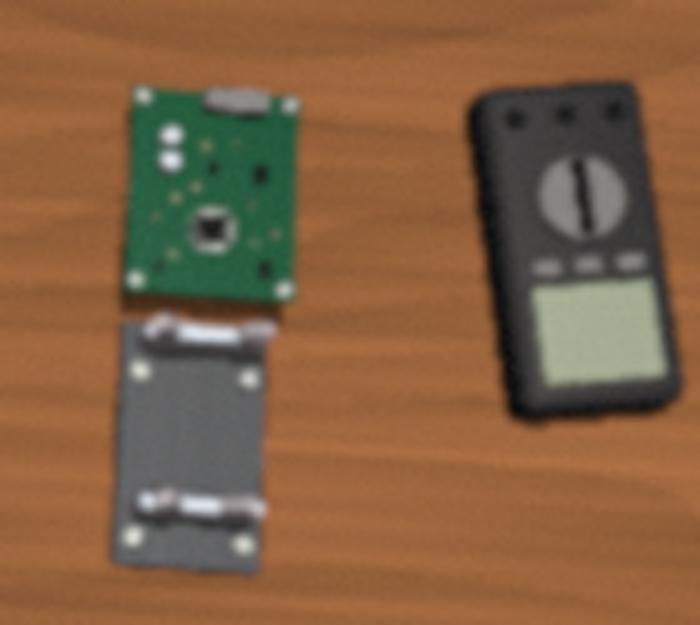

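```bash
python3 - <<'E'
from h import *
d=pickle.load(open("pics/wrist0.pkl","rb"))
C=-d["R"].T@d["t"];T=np.array([.1984,.6445,.2299]);print(C-T, d["R"][2])
d=pickle.load(open("pics/top0.pkl","rb"))
# zoomed pix -> top pix: u=110+px/3, v=160+py/3
for nm,(a,b,h) in dict(ring=(269,104,.039),barrelend=(209,285,.044),brassfront=(223,246,.046),whitefront=(252,146,.048),stubend=(128,266,.044),smallend=(291,308,.044)).items(): print(nm,ray_at(d,110+a/3,160+b/3,h).round(4))
for nm,(a,b,h) in dict(chip=(212,229,.042),ff=(210,334,.045),rf=(203,505,.047),screwFL=(140,370,.008),screwFR=(249,377,.008),screwRL=(132,538,.008),screwRR=(243,545,.008)).items(): print(nm,ray_at(d,380+a/5,185+b/5,h).round(4))
E
```

```text
[-0.06871039  0.01935128  0.14487067] [ 0.26756144 -0.08139174 -0.96009701]
ring [0.6208 0.2789 0.039 ]
barrelend [0.4703 0.3081 0.044 ]
brassfront [0.5015 0.3002 0.046 ]
whitefront [0.583  0.2861 0.048 ]
stubend [0.4815 0.3733 0.044 ]
smallend [0.4561 0.2422 0.044 ]
chip [ 0.5628 -0.2576  0.042 ]
ff [ 0.5118 -0.2572  0.045 ]
rf [ 0.4312 -0.2554  0.047 ]
screwFL [ 0.4994 -0.2306  0.008 ]
screwFR [ 0.4991 -0.2829  0.008 ]
screwRL [ 0.4184 -0.229   0.008 ]
screwRR [ 0.4183 -0.2816  0.008 ]
```

>>> jog_arm --commands "0.11 -0.116 -0.01 0 0 0; 0.22 -0.232 -0.02 0 0 0; 0.332 -0.348 -0.03 0 0 0; 0.332 -0.348 -0.03 0 0 0; 0.332 -0.348 -0.03 0 0 0; 0.332 -0.348 -0.03 0 0 0; 0.332 -0.348 -0.03 0 0 0; 0.332 -0.348 -0.03 0 0 0; 0.332 -0.348 -0.03 0 0 0; 0.332 -0.348 -0.03 0 0 0; 0.332 -0.348 -0.03 0 0 0; 0.332 -0.348 -0.03 0 0 0" --gripper 45

```text
time: 3.0
eef_pos: [0.5299, 0.2981, 0.2015]
tcp_rot: [0.148, 0.989, 0.0, 0.0]
contact_force: [0.2, -0.6, 0.6]
opening: 0.448
```

```bash
cat > shot.py <<'E'
import sys
from plant import get_state, vision, ctrl, cut_out
from h import *
n,tag=sys.argv[1:3]
d=vision.read_camera(n);pickle.dump(d,open(f"pics/{tag}.pkl","wb"));cv2.imwrite(f"pics/{tag}.png",d["frame"][:,:,::-1])
s=get_state();print(s["time"],s["eef_pos"].round(4),s["tcp_rot"].round(4),s["contact_force"].round(2),s["wrist_torque"].round(3),round(s["opening"],3))
E
python3 shot.py wrist w1
```

```text
3.05 [0.53   0.298  0.2015] [1.48e-01 9.89e-01 1.00e-04 1.00e-04] [ 0.17  0.61 -0.99] [0.006 0.031 0.029] 0.451
```

View pics/w1.png

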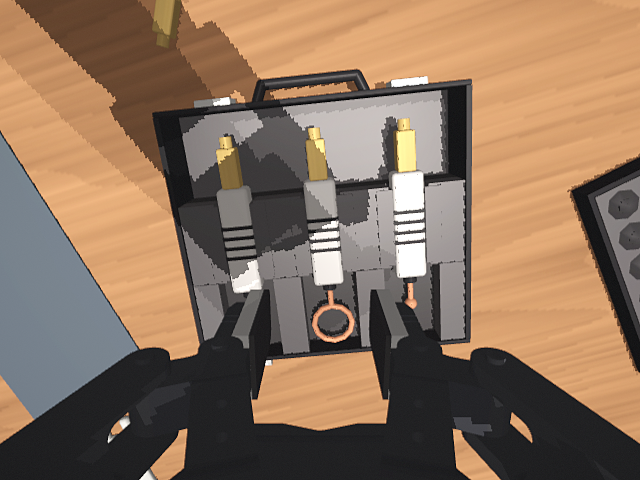

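```bash
python3 - <<'E'
from h import *
d=pickle.load(open("pics/w1.pkl","rb"));a=d["frame"][:,:,::-1]
c=a[115:350,270:380];cv2.imwrite("pics/w1c.png",cv2.resize(c,None,fx=2.5,fy=2.5,interpolation=cv2.INTER_CUBIC))
P=cloud(d)
for u,v in [(317,150),(318,168),(320,195),(328,270),(331,303),(300,160)]: print(u,v,P[v,u].round(4))
for nm,u,v,h in [("barrel rear",315,127,.0435),("block/handle",320.5,180.5,.047),("ring",333.5,322,.041),("handle front",328.5,285,.048)]: print(nm,ray_at(d,u,v,h).round(4))
E
```

```text
317 150 [0.4804 0.3091 0.047 ]
318 168 [0.4931 0.3059 0.0462]
320 195 [0.5127 0.3015 0.0474]
328 270 [0.5718 0.2901 0.0481]
331 303 [0.6025 0.2837 0.0425]
300 160 [0.4866 0.2921 0.0075]
barrel rear [0.4646 0.3124 0.0435]
block/handle [0.5024 0.305  0.047 ]
ring [0.6206 0.2806 0.041 ]
handle front [0.5842 0.2868 0.048 ]
```

View pics/w1c.png

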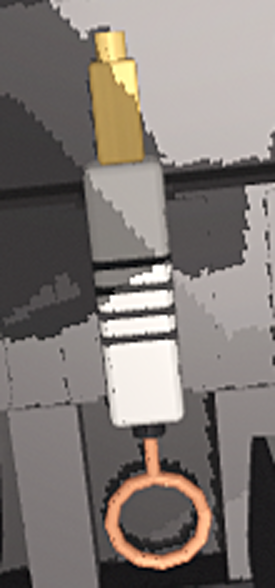

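>>> jog_arm --commands "-0.02 0.005 -0.05 0 0 0.05; -0.043 0.0098 -0.1 0 0 0.0977; -0.043 0.0098 -0.115 0 0 0.0977; -0.043 0.0098 -0.115 0 0 0.0977; -0.043 0.0098 -0.115 0 0 0.0977" --gripper 40

```text
time: 3.68
eef_pos: [0.4903, 0.3076, 0.0891]
tcp_rot: [0.101, 0.995, 0.001, 0.002]
contact_force: [0.1, -0.5, 0.9]
opening: 0.397
```

```bash
python3 shot.py wrist w2
```

```text
3.725 [0.4903 0.3076 0.0892] [0.1007 0.9949 0.0012 0.0024] [0.68 0.87 1.19] [ 0.008 -0.029  0.001] 0.401
```

View pics/w2.png

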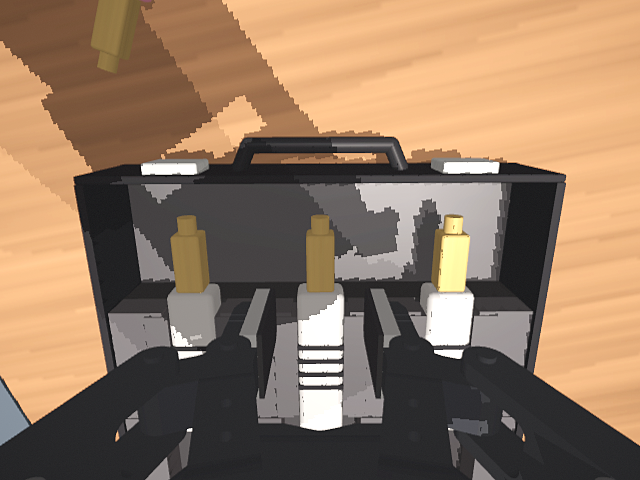

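```bash
python3 - <<'E'
from h import *
d=pickle.load(open("pics/w2.pkl","rb"));P=cloud(d)
print(ray_at(d,319.5,216,.0435),ray_at(d,320.5,290,.046))
for u,v in [(320,222),(320,255),(320,280),(321,310),(290,250)]: print(u,v,P[v,u].round(4))
# case ref points for stay-put check
E
```

```text
[0.463529   0.31096939 0.0435    ] [0.50063948 0.30392613 0.046     ]
320 222 [0.4661 0.3107 0.0451]
320 255 [0.4822 0.3074 0.0462]
320 280 [0.4949 0.3048 0.0469]
321 310 [0.51   0.3023 0.0493]
290 250 [0.4887 0.2882 0.0076]
```

>>> jog_arm --commands "-0.004 -0.001 -0.03 0 0 0; -0.004 -0.001 -0.05 0 0 0; -0.004 -0.001 -0.058 0 0 0; -0.004 -0.001 -0.058 0 0 0; -0.004 -0.001 -0.058 0 0 0"

```text
time: 4.35
eef_pos: [0.4845, 0.3062, 0.0293]
tcp_rot: [0.1, 0.995, 0.0, 0.001]
contact_force: [0.0, -0.1, -1.1]
opening: 0.398
```

```bash
python3 shot.py wrist w3;python3 shot.py scene s3
```

```text
4.4 [0.4845 0.3063 0.0294] [1.004e-01 9.949e-01 5.000e-04 9.000e-04] [-0.8   0.18 -0.73] [-0.029  0.026 -0.009] 0.397
4.45 [0.4844 0.3062 0.0293] [1.004e-01 9.950e-01 4.000e-04 8.000e-04] [-0.71  0.37  0.18] [ 0.016 -0.015  0.031] 0.4
```

View pics/w3.png

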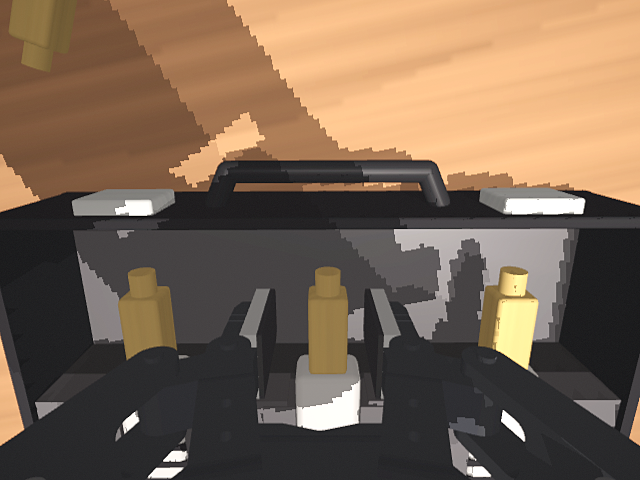

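>>> jog_arm --commands "0.001 0.0025 0.0015 0 0 0; 0.001 0.0025 0.0015 0 0 0; 0.001 0.0025 0.0015 0 0 0"

```text
time: 4.82
eef_pos: [0.4847, 0.3085, 0.03]
tcp_rot: [0.1, 0.995, 0.0, 0.0]
contact_force: [-0.8, 0.4, -0.8]
opening: 0.403
```

```bash
python3 shot.py wrist w4; python3 - <<'E'
import cv2
a=cv2.imread("pics/w4.png")[200:440,100:540];cv2.imwrite("pics/w4c.png",cv2.resize(a,None,fx=1.7,fy=1.7))
E
```

```text
4.875 [0.4847 0.3084 0.0299] [ 0.1004  0.995  -0.      0.    ] [-0.89  0.87 -0.09] [0.024 0.011 0.001] 0.401
```

View pics/w4c.png

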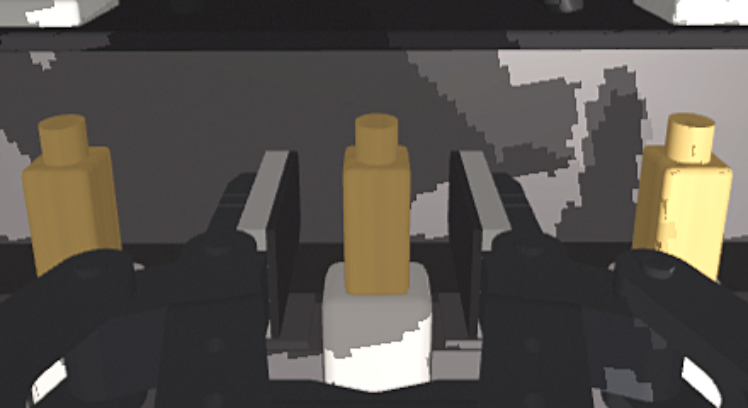

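>>> jog_arm --commands "0 0 0.0018 0 0 0; 0 0 0.0018 0 0 0; 0 0 0.0018 0 0 0;0 0 0.0018 0 0 0;0 0 0.0018 0 0 0;0 0 0.0018 0 0 0" --gripper 0 --grip_force 90

```text
time: 5.62
eef_pos: [0.4846, 0.3086, 0.032]
tcp_rot: [0.1, 0.995, 0.0, -0.0]
contact_force: [-3.0, 1.6, 4.7]
opening: 0.135
```

```bash
python3 shot.py wrist w5;python3 - <<'E'
import cv2
a=cv2.imread("pics/w5.png")[200:440,100:540];cv2.imwrite("pics/w5c.png",cv2.resize(a,None,fx=1.7,fy=1.7))
E
```

```text
5.675 [0.4846 0.3086 0.0319] [ 1.004e-01  9.950e-01  1.000e-04 -2.000e-04] [-3.14  1.89  5.82] [0.216 0.544 0.136] 0.134
```

View pics/w5c.png

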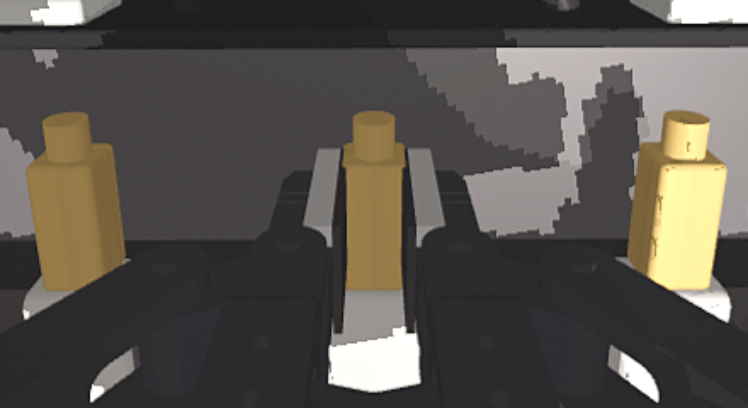

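>>> jog_arm --commands "-0.0005 0.0001 0.0075 0.0209 0.1026 0; -0.0005 0.0001 0.0075 0.0209 0.1026 0; 0 0 0.0023 0 0 0; 0.0011 -0.0002 -0.0029 -0.0209 -0.1026 0; 0.0011 -0.0002 -0.0029 -0.0209 -0.1026 0; 0 0 0.0038 0 0 0; -0.0005 0.0001 0.0105 0.0209 0.1026 0; -0.0005 0.0001 0.0105 0.0209 0.1026 0; 0 0 0.0053 0 0 0"

```text
time: 6.8
eef_pos: [0.4862, 0.3082, 0.0366]
tcp_rot: [0.101, 0.995, 0.0, 0.003]
contact_force: [4.1, 0.2, -3.6]
opening: 0.132
```

```bash
python3 shot.py scene s5; python3 - <<'E'
import cv2,numpy as np
a=cv2.imread("pics/s3.png");b=cv2.imread("pics/s5.png")
c=np.hstack([a[240:430,330:540],b[240:430,330:540]]);cv2.imwrite("pics/cmp5.png",cv2.resize(c,None,fx=1.9,fy=1.9))
E
```

```text
6.85 [0.4847 0.3082 0.0356] [ 9.98e-02  9.95e-01 -2.00e-04  4.50e-03] [ 4.18  0.45 -1.19] [ 0.012 -0.997  0.043] 0.135
```

View pics/cmp5.png

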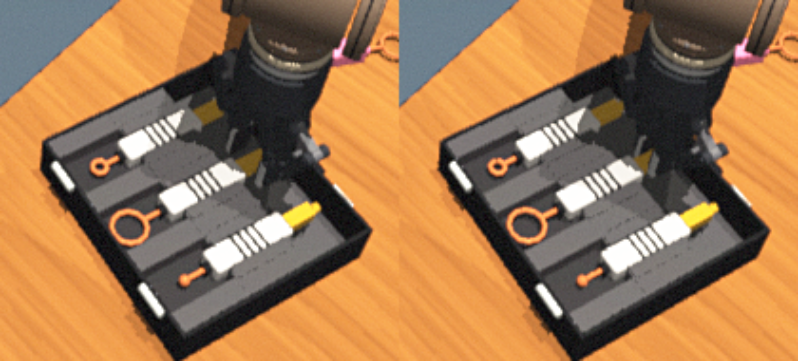

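>>> jog_arm --commands "0.0011 -0.0002 -0.0047 -0.0209 -0.1026 0; 0.0011 -0.0002 -0.0047 -0.0209 -0.1026 0; 0 0 0.0022 0 0 0; -0.0005 0.0001 0.0092 0.0209 0.1026 0; -0.0005 0.0001 0.0092 0.0209 0.1026 0; 0 0 0.0042 0 0 0; 0.0011 -0.0002 -0.0007 -0.0209 -0.1026 0; 0.0011 -0.0002 -0.0007 -0.0209 -0.1026 0; 0 0 0.0062 0 0 0; -0.0005 0.0001 0.0132 0.0209 0.1026 0; -0.0005 0.0001 0.0132 0.0209 0.1026 0; 0 0 0.0082 0 0 0; 0.0011 -0.0002 0.0033 -0.0209 -0.1026 0; 0.0011 -0.0002 0.0033 -0.0209 -0.1026 0; 0 0 0.0102 0 0 0; -0.0005 0.0001 0.0172 0.0209 0.1026 0; -0.0005 0.0001 0.0172 0.0209 0.1026 0; 0 0 0.0122 0 0 0; 0 0 0.0122 0 0 0"

```text
time: 9.22
eef_pos: [0.4844, 0.3084, 0.0489]
tcp_rot: [0.1, 0.995, -0.0, 0.001]
contact_force: [2.5, -1.4, -4.9]
opening: 0.132
```

```bash
python3 shot.py scene s6; python3 - <<'E'
import cv2,numpy as np
a=cv2.imread("pics/s3.png");b=cv2.imread("pics/s6.png")
c=np.hstack([a[240:430,330:540],b[240:430,330:540]]);cv2.imwrite("pics/cmp6.png",cv2.resize(c,None,fx=1.9,fy=1.9))
E
```

```text
9.275 [0.4844 0.3084 0.049 ] [ 9.99e-02  9.95e-01 -0.00e+00  1.00e-04] [ 0.92 -0.25 -4.49] [-0.07  -0.167  0.014] 0.136
```

View pics/cmp6.png

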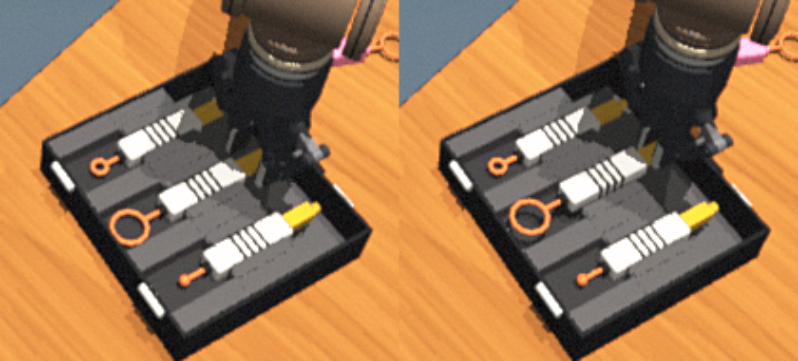

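Rising with the case unmoved (risen 17 mm). A few more swings, then a lift.

>>> jog_arm --commands "0.0011 -0.0002 -0.0039 -0.0209 -0.1026 0; 0.0011 -0.0002 -0.0039 -0.0209 -0.1026 0; 0 0 0.003 0 0 0; -0.0005 0.0001 0.01 0.0209 0.1026 0; -0.0005 0.0001 0.01 0.0209 0.1026 0; 0 0 0.005 0 0 0; 0.0011 -0.0002 0.0001 -0.0209 -0.1026 0; 0.0011 -0.0002 0.0001 -0.0209 -0.1026 0; 0 0 0.007 0 0 0; 0 0 0.008 0 0 0; 0 0 0.02 0 0 0; 0 0 0.04 0 0 0; 0 0 0.06 0 0 0; 0 0 0.06 0 0 0; 0 0 0.06 0 0 0"

```text
time: 11.15
eef_pos: [0.4844, 0.3084, 0.1092]
tcp_rot: [0.1, 0.995, 0.0, 0.0]
contact_force: [-0.3, 0.2, -1.4]
opening: 0.13
```

```bash
python3 shot.py wrist w7; python3 shot.py scene s7; python3 - <<'E'
import cv2,numpy as np
a=cv2.imread("pics/w7.png");b=cv2.imread("pics/s7.png")
c=np.hstack([cv2.resize(a,None,fx=.6,fy=.6),cv2.resize(b[240:430,330:540],None,fx=1.52,fy=288/190)]);cv2.imwrite("pics/cmp7.png",c)
E
```

```text
11.2 [0.4841 0.3082 0.1086] [ 1.003e-01  9.950e-01 -3.000e-04 -5.000e-04] [-0.43 -0.12 -0.78] [0.044 0.094 0.002] 0.135
11.25 [0.484  0.3081 0.1083] [ 1.004e-01  9.949e-01 -4.000e-04 -7.000e-04] [ 0.25  0.71 -0.38] [-0.033  0.047 -0.01 ] 0.133
```

View pics/cmp7.png

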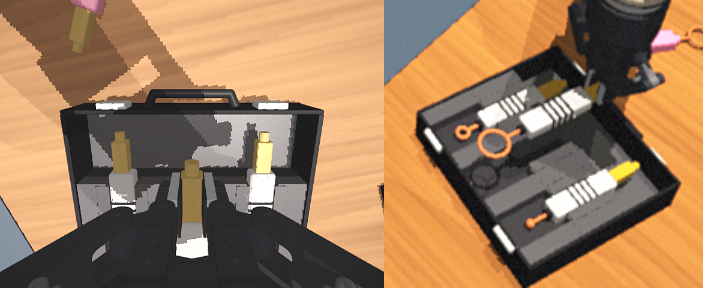

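>>> jog_arm --commands "-0.004 -0.06 0 0 0 0.04; -0.008 -0.12 0 0 0 0.08; -0.012 -0.18 0 0 0 0.12; -0.016 -0.24 0 0 0 0.16; -0.016 -0.306 0 0 0 0.183; -0.016 -0.306 -0.04 0 0 0.183; -0.016 -0.306 -0.07 0 0 0.183; -0.016 -0.306 -0.085 0 0 0.183; -0.016 -0.306 -0.085 0 0 0.183; -0.016 -0.306 -0.085 0 0 0.183"

```text
time: 12.5
eef_pos: [0.4697, 0.0025, 0.0251]
tcp_rot: [0.009, 1.0, -0.0, 0.001]
contact_force: [0.5, 0.2, -0.6]
opening: 0.137
```

```bash
python3 shot.py scene s8; python3 shot.py top t8;python3 shot.py wrist w8; python3 - <<'E'
from h import *
a=cv2.imread("pics/s8.png")[170:320,250:420];b=cv2.imread("pics/t8.png")[170:320,250:420]
cv2.imwrite("pics/cmp8.png",cv2.resize(np.hstack([a,b]),None,fx=2.3,fy=2.3,interpolation=cv2.INTER_CUBIC))
for n,bx in(("s8",(250,170,420,320)),("t8",(250,170,370,320))):
    d=pickle.load(open(f"pics/{n}.pkl","rb"));P=cloud(d)
    hsv=cv2.cvtColor(d["frame"],cv2.COLOR_RGB2HSV);H,S,V=[hsv[...,i] for i in range(3)]
    m=np.zeros((480,640),bool);m[bx[1]:bx[3],bx[0]:bx[2]]=1
    for k,mm in dict(cu=m&(H<15)&(S>110)&(V>120)&(P[...,0]<.65)&(P[...,0]>.5)&(abs(P[...,1])<.06)&(P[...,2]>.01),wh=m&(S<40)&(V>140)&(P[...,2]>.01)&(P[...,0]<.65)&(P[...,2]<.06)).items():
        q=P[mm];print(n,k,len(q),np.median(q,0).round(4) if len(q) else 0, q.min(0).round(3),q.max(0).round(3))
        if k=="wh" and len(q)>20:
            A=np.c_[q,np.ones(len(q))];top=q[np.abs(q[:,2]-np.median(q[:,2]))<.006];print(np.polyfit(top[:,0],top[:,2],1))
E
```

```text
12.55 [0.4699 0.0024 0.0254] [ 8.7e-03  1.0e+00 -3.0e-04  1.3e-03] [ 0.32 -0.01 -1.2 ] [ 0.017  0.067 -0.005] 0.132
12.6 [0.4699 0.0024 0.0254] [ 8.7e-03  1.0e+00 -3.0e-04  1.3e-03] [-0.2   0.35 -0.85] [ 0.023  0.01  -0.019] 0.132
12.65 [0.4697 0.0024 0.0253] [ 8.8e-03  1.0e+00 -3.0e-04  1.3e-03] [ 0.02  0.11 -0.49] [-0.051  0.043  0.005] 0.133
s8 cu 54 [0.601  0.     0.0328] [ 0.577 -0.017  0.026] [0.627 0.019 0.037]
s8 wh 871 [0.5315 0.0059 0.0411] [ 0.429 -0.281  0.01 ] [0.573 0.244 0.053]
[0.01267481 0.0350745 ]
t8 cu 68 [ 0.6063 -0.0016  0.0324] [ 0.58  -0.019  0.028] [0.627 0.015 0.04 ]
t8 wh 46 [ 0.5667 -0.003   0.039 ] [ 0.561 -0.013  0.033] [0.573 0.009 0.044]
[-0.18006139  0.14133863]
```

View pics/cmp8.png

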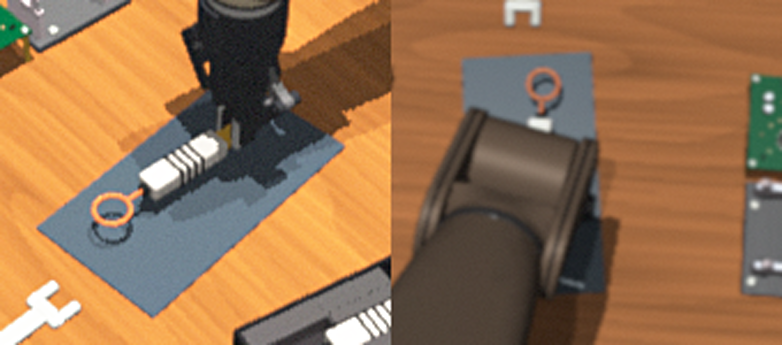

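>>> jog_arm --commands "0 0 -0.01 0 0 0; 0 0 -0.018 0 0 0; 0 0 -0.018 0 0 0; 0 0 -0.018 0 0 0; 0 0 -0.018 0 0 0"

```text
time: 13.28
eef_pos: [0.4689, 0.0023, 0.0063]
tcp_rot: [0.009, 1.0, -0.0, 0.0]
contact_force: [0.4, -0.6, -1.5]
opening: 0.132
```

```bash
python3 shot.py scene s9; python3 - <<'E'
import cv2
a=cv2.imread("pics/s9.png")[170:320,250:420];cv2.imwrite("pics/s9c.png",cv2.resize(a,None,fx=4,fy=4,interpolation=cv2.INTER_CUBIC))
E
```

```text
13.325 [0.4689 0.0023 0.0064] [ 9.e-03  1.e+00 -1.e-04  2.e-04] [-0.19  0.47 -0.51] [ 0.063  0.089 -0.018] 0.133
```

View pics/s9c.png

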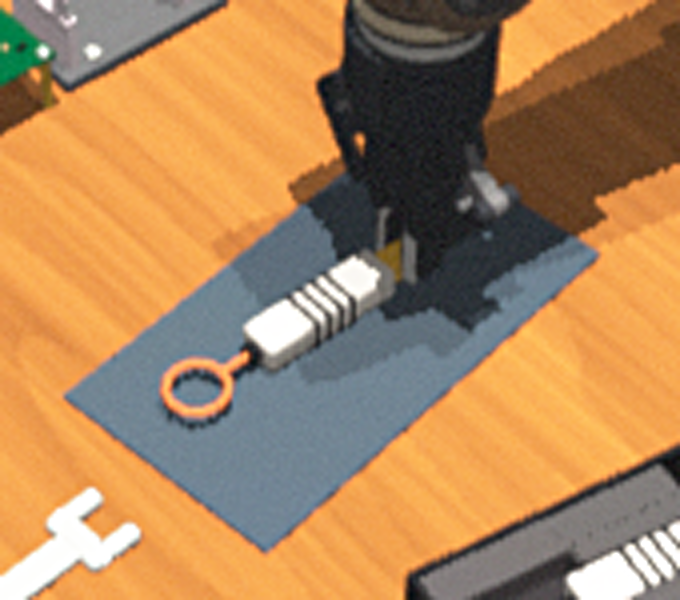

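>>> jog_arm --commands "0 0 -0.001 0 0 0; 0 0 -0.0015 0 0 0; 0 0 -0.0015 0 0 0"

```text
time: 13.7
eef_pos: [0.4686, 0.0024, 0.0046]
tcp_rot: [0.009, 1.0, 0.0, -0.0]
contact_force: [-0.1, 0.1, -0.9]
opening: 0.132
```

>>> jog_arm --commands "0 0 -0.0006 0 0 0; 0 0 -0.001 0 0 0; 0 0 -0.001 0 0 0"

```text
time: 14.08
eef_pos: [0.4687, 0.0024, 0.0039]
tcp_rot: [0.009, 1.0, -0.0, -0.0]
contact_force: [-1.9, -0.4, 3.4]
opening: 0.131
```

```bash
python3 shot.py wrist w10
```

```text
14.125 [0.4687 0.0024 0.0039] [ 9.e-03  1.e+00 -0.e+00 -1.e-04] [-2.38 -0.36  3.59] [ 0.008  0.326 -0.036] 0.136
```

>>> jog_arm --commands "0 0 0 0 0 0; 0 0 0 0 0 0; 0 0 0 0 0 0; 0 0 0 0 0 0" --gripper 50

```text
time: 14.62
eef_pos: [0.4687, 0.0024, 0.0036]
tcp_rot: [0.009, 1.0, 0.0, -0.0]
contact_force: [0.1, -0.1, -0.9]
opening: 0.498
```

>>> jog_arm --commands "0 0 0.02 0 0 0; 0 0 0.06 0 0 0; 0.02 0 0.1 0 0 0; 0.035 0 0.1 0 0 0; 0.035 0 0.1 0 0 0; 0.035 0 0.1 0 0 0"

```text
time: 15.38
eef_pos: [0.5019, 0.0027, 0.1016]
tcp_rot: [0.009, 1.0, 0.0, -0.002]
contact_force: [-1.2, -0.1, -0.2]
opening: 0.503
```

```bash
python3 shot.py wrist w11; python3 shot.py scene s11
```

```text
15.425 [0.5018 0.0027 0.1016] [ 9.0e-03  1.0e+00  4.0e-04 -2.1e-03] [-0.8  -0.11 -0.08] [0.027 0.022 0.051] 0.5
15.475 [0.502  0.0027 0.1018] [ 9.0e-03  1.0e+00  3.0e-04 -1.9e-03] [ 0.49  0.87 -0.27] [-0.03   0.012  0.008] 0.503
```

View pics/w11.png

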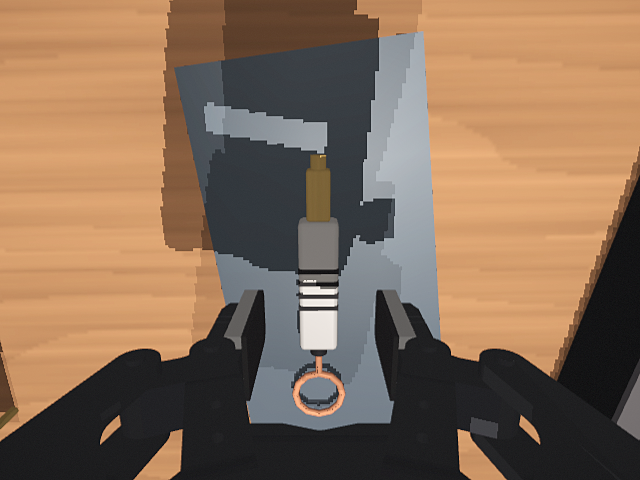

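>>> jog_arm --commands "0 -0.06 0.04 0 0 0; 0 -0.12 0.08 0 0 0; 0.01 -0.18 0.11 0 0 0; 0.01 -0.24 0.11 0 0 0; 0.01 -0.26 0.11 0 0 0; 0.01 -0.26 0.11 0 0 0; 0.01 -0.26 0.11 0 0 0;0.01 -0.26 0.11 0 0 0" --gripper 100

```text
time: 16.48
eef_pos: [0.5134, -0.2561, 0.2129]
tcp_rot: [0.008, 1.0, 0.001, -0.001]
contact_force: [0.2, 0.6, 0.2]
opening: 1.0
```

```bash
python3 shot.py wrist w12; python3 shot.py top t12;python3 - <<'E'
from h import *
d=pickle.load(open("pics/w11.pkl","rb"))
for nm,u,v,h in [("rear",318.5,154,.0155),("hr",318.5,219,.02),("hf",319,349,.02),("ring",318.5,392,.012)]: print(nm,ray_at(d,u,v,h).round(4))
E
```

```text
16.525 [ 0.5136 -0.2562  0.2131] [ 8.2e-03  1.0e+00  4.0e-04 -4.0e-04] [-0.02  0.35  0.2 ] [0.049 0.004 0.01 ] 1.001
16.575 [ 0.5137 -0.2563  0.2133] [ 8.2e-03  1.0e+00  2.0e-04 -2.0e-04] [-0.52  0.15  0.25] [-0.006  0.033 -0.034] 1.0
rear [0.4477 0.0011 0.0155]
hr [0.4843 0.0005 0.02  ]
hf [ 0.5692 -0.0007  0.02  ]
ring [ 0.6073 -0.0017  0.012 ]
```

View pics/w12.png

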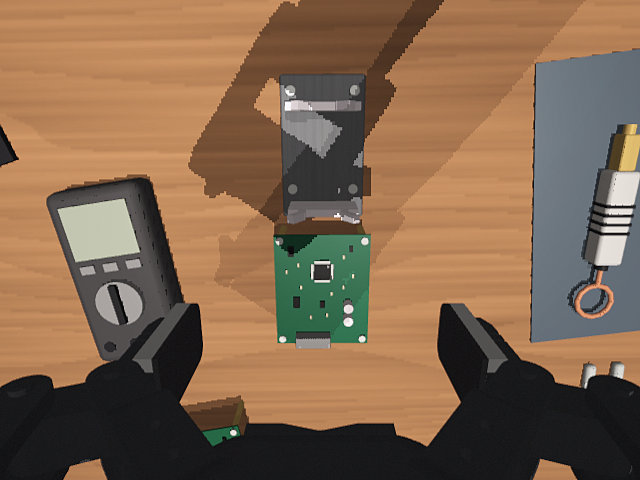

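```bash
python3 - <<'E'
from h import *
d=pickle.load(open("pics/w12.pkl","rb"))
c=d["frame"][65:295,260:385,::-1]
c=cv2.convertScaleAbs(c,alpha=1.6,beta=30)
cv2.imwrite("pics/w12c.png",cv2.resize(c[:,:],None,fx=5,fy=5,interpolation=cv2.INTER_CUBIC)[:590]);cv2.imwrite("pics/w12d.png",cv2.resize(c,None,fx=5,fy=5,interpolation=cv2.INTER_CUBIC)[560:])
P=cloud(d)
for u,v in [(321,271),(322,210),(322,105),(322,160),(285,240)]: print(u,v,P[v,u].round(4))
# points above 55mm around forks
m=(P[...,2]>.05)&(P[...,2]<.08)&(P[...,0]<.53)&(P[...,0]>.4)&(abs(P[...,1]+.256)<.05)
q=P[m];v,u=np.nonzero(m)
for a,b in((.4,.46),(.48,.53)):
  for s in (-1,1):
    k=(q[:,0]>a)&(q[:,0]<b)&(np.sign(q[:,1]+.2565)==s)
    if k.any(): print(a,s,k.sum(),q[k].min(0).round(4),q[k].max(0).round(4),q[k].mean(0).round(4))
E
```

```text
321 271 [ 0.5623 -0.2574  0.0426]
322 210 [ 0.5094 -0.2559  0.0465]
322 105 [ 0.4305 -0.2548  0.0471]
322 160 [ 0.4738 -0.2551  0.0104]
285 240 [ 0.5356 -0.2867  0.0398]
0.4 -1 189 [ 0.4275 -0.2766  0.053 ] [ 0.4335 -0.2634  0.0687] [ 0.4306 -0.2701  0.0625]
0.4 1 187 [ 0.4279 -0.2455  0.0513] [ 0.434  -0.2326  0.0679] [ 0.431  -0.2392  0.0621]
0.48 -1 187 [ 0.508  -0.2824  0.0501] [ 0.5145 -0.2692  0.068 ] [ 0.5108 -0.2756  0.0613]
0.48 1 184 [ 0.5087 -0.2414  0.05  ] [ 0.5151 -0.2282  0.0689] [ 0.5112 -0.2352  0.0614]
```

View pics/w12c.png

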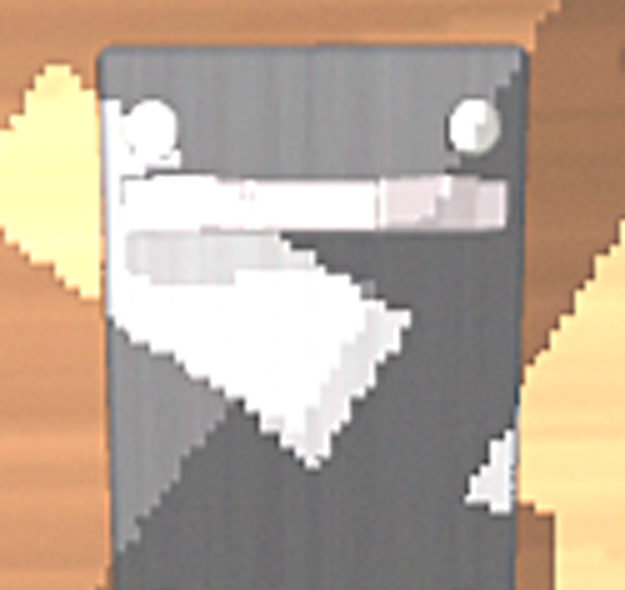

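View pics/w12d.png

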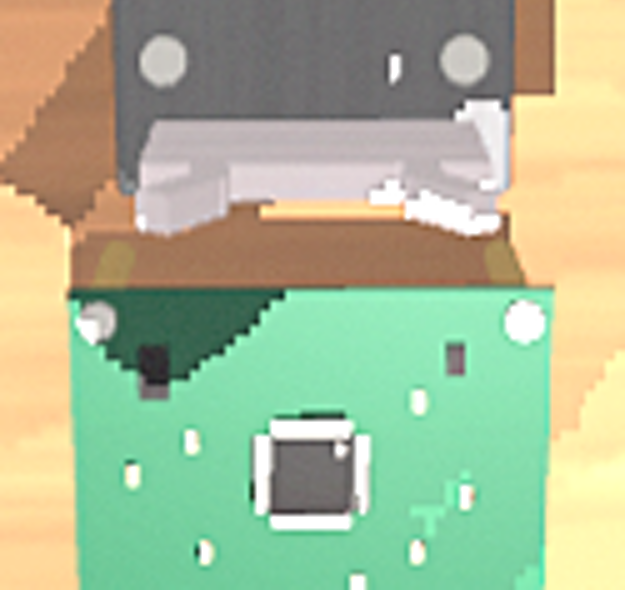

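```bash
python3 - <<'E'
from h import *
d=pickle.load(open("pics/w12.pkl","rb"))
print(ray_at(d,322.2,272.2,.042))
b=[ray_at(d,260+x/5-.4,65+(560+y)/5-.4,.040) for x,y in((97,322),(525,322))];print(b)
bs=[ray_at(d,260+x/5-.4,65+y/5-.4,.008) for x,y in((152,127),(474,127),(163,620),(465,620))];print(bs)
for a,c in((0,2),(1,3)): w=bs[c]-bs[a];print(np.degrees(np.arctan2(w[1],w[0])))
w=b[1]-b[0];print(np.degrees(np.arctan2(-w[0],w[1])))
t=pickle.load(open("pics/t12.pkl","rb"));P=cloud(t);m=(P[...,2]>.05)&(P[...,2]<.08)&(P[...,0]<.53)&(P[...,0]>.4)&(abs(P[...,1]+.256)<.05);q=P[m]
for a,b in((.4,.46),(.48,.53)):
    k=(q[:,0]>a)&(q[:,0]<b);print(q[k].min(0),q[k].max(0),q[k].mean(0))
E
```

```text
[ 0.56366037 -0.25641356  0.042     ]
[array([ 0.53635137, -0.29167329,  0.04      ]), array([ 0.53748309, -0.22103636,  0.04      ])]
[array([ 0.41704386, -0.28050233,  0.008     ]), array([ 0.41785278, -0.22777407,  0.008     ]), array([ 0.49825811, -0.28150782,  0.008     ]), array([ 0.49909181, -0.22863924,  0.008     ])]
-0.7093251589811235
-0.6101609535984599
-0.9178959982154362Traceback (most recent call last):
  File "<stdin>", line 10, in <module>
    return umr_minimum(a, axis, None, out, keepdims, initial, where)
ValueError: zero-size array to reduction operation minimum which has no identity
```

>>> jog_arm --commands "0 0.06 -0.02 0 0 0; 0.002 0.12 -0.04 0 0 0; 0.008 0.18 -0.07 0 0 0; 0.008 0.24 -0.1 0 0 0; 0.008 0.256 -0.13 0 0 0; 0.008 0.256 -0.13 0 0 0; 0.008 0.256 -0.13 0 0 0" --gripper 60

```text
time: 17.45
eef_pos: [0.5225, -0.0019, 0.0847]
tcp_rot: [0.009, 1.0, -0.0, 0.001]
contact_force: [-0.0, -0.6, 0.0]
opening: 0.6
```

```bash
python3 shot.py wrist w13
```

```text
17.5 [ 0.523  -0.0024  0.0853] [ 9.2e-03  1.0e+00 -4.0e-04  1.5e-03] [-0.18  0.03 -0.63] [ 0.025 -0.013 -0.076] 0.603
```

View pics/w13.png

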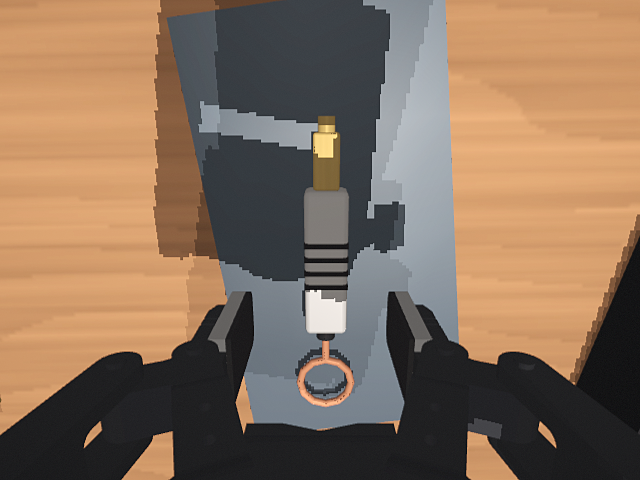

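>>> jog_arm --commands "-0.0015 0.0028 -0.04 0 0 0; -0.0015 0.0028 -0.065 0 0 0; -0.0015 0.0028 -0.078 0 0 0; -0.0015 0.0028 -0.078 0 0 0; -0.0015 0.0028 -0.078 0 0 0"

```text
time: 18.12
eef_pos: [0.5215, 0.0006, 0.0071]
tcp_rot: [0.009, 1.0, -0.0, 0.001]
contact_force: [0.3, -0.1, 0.5]
opening: 0.601
```

```bash
python3 shot.py wrist w14
```

```text
18.175 [0.5215 0.0007 0.0071] [ 9.2e-03  1.0e+00 -3.0e-04  1.5e-03] [-0.25  0.48  0.81] [ 0.027  0.041 -0.01 ] 0.597
```

View pics/w14.png

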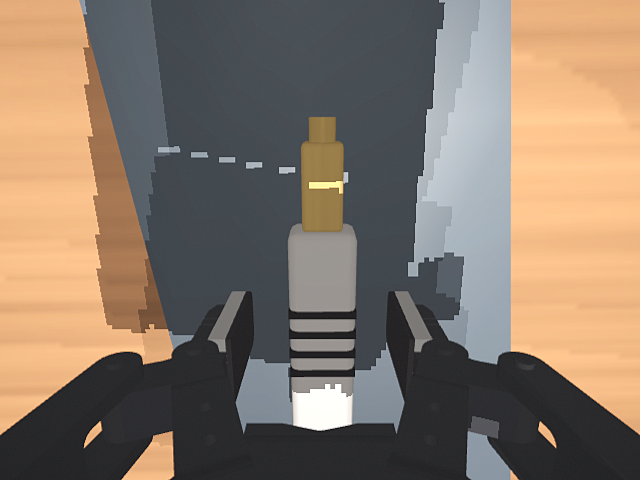

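>>> jog_arm --commands "0 0.0006 -0.002 0 0 0; 0 0.0006 -0.003 0 0 0; 0 0.0006 -0.003 0 0 0"

```text
time: 18.55
eef_pos: [0.5201, 0.0019, 0.0026]
tcp_rot: [0.009, 1.0, -0.0, -0.0]
contact_force: [0.3, 0.1, -0.9]
opening: 0.603
```

>>> jog_arm --commands "0 0 0 0 0 0; 0 0 0 0 0 0; 0 0 0 0 0 0; 0 0 0 0 0 0; 0 0 0 0 0 0" --gripper 0 --grip_force 70

```text
time: 19.18
eef_pos: [0.5205, 0.0017, 0.0029]
tcp_rot: [0.009, 1.0, -0.0, 0.0]
contact_force: [-0.0, 0.1, 1.8]
opening: 0.261
```

>>> jog_arm --commands "0 0 0.02 0 0 0; 0 0 0.06 0 0 0; 0 0 0.1 0 0 0; 0 0 0.1 0 0 0; 0 0 0.1 0 0 0"

```text
time: 19.8
eef_pos: [0.5191, 0.002, 0.1014]
tcp_rot: [0.009, 1.0, 0.0, -0.001]
contact_force: [-0.4, 1.4, -1.6]
opening: 0.26
```

```bash
python3 shot.py wrist w15;python3 shot.py scene s15
```

```text
19.85 [0.5187 0.0021 0.1007] [ 9.1e-03  1.0e+00  3.0e-04 -1.8e-03] [-0.06  0.2  -1.13] [ 0.065 -0.003  0.026] 0.262
19.9 [0.5186 0.0021 0.1005] [ 9.1e-03  1.0e+00  4.0e-04 -2.0e-03] [-0.89 -0.15 -0.04] [ 0.045 -0.056 -0.003] 0.262
```

View pics/w15.png

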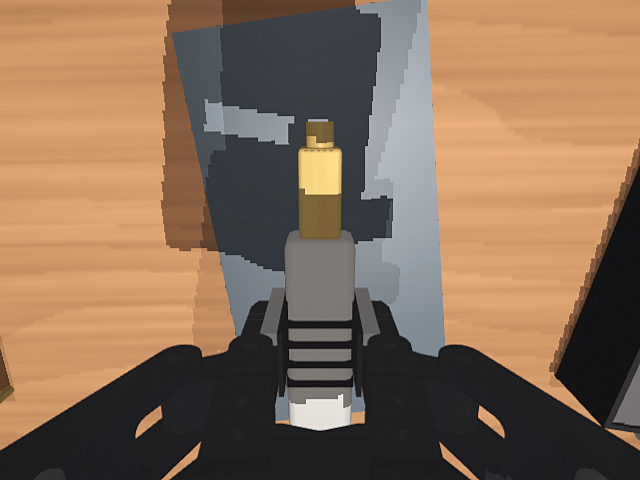

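View pics/s15.png

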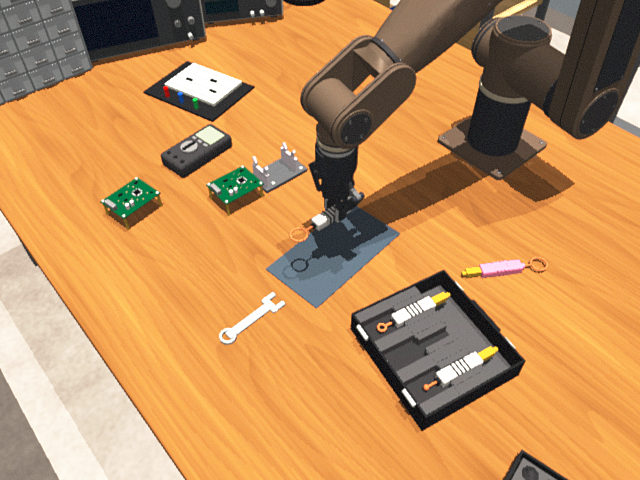

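```bash
python3 - <<'E'
from h import *
d=pickle.load(open("pics/w15.pkl","rb"));P=cloud(d)
print(ray_at(d,320,121.5,.113),ray_at(d,320.5,237,.1155),ray_at(d,320.5,233,.1177),ray_at(d,320.5,420,.1177))
for u,v in((320,140),(320,160),(320,190),(320,225),(320,260),(320,300),(320,370),(320,410)): print(P[v,u].round(4))
d=pickle.load(open("pics/s15.pkl","rb"));P=cloud(d)
hsv=cv2.cvtColor(d["frame"],cv2.COLOR_RGB2HSV);H,S,V=[hsv[...,i] for i in range(3)]
m=(H<15)&(S>110)&(V>120)&(P[...,2]>.06)&(P[...,2]<.15)&(P[...,0]>.55);m[:,:280]=0;m[:,330:]=0;m[:215]=0;m[250:]=0
q=P[m];print(len(q),q.mean(0),q.min(0),q.max(0))
E
```

```text
[0.44743601 0.00128701 0.113     ] [0.48478713 0.00082573 0.1155    ] [0.4827764  0.00085148 0.1177    ] [ 5.56772186e-01 -3.59922565e-04  1.17700000e-01]
[0.453  0.0012 0.1151]
[0.4591 0.0011 0.1171]
[0.4686 0.0009 0.1168]
[0.4801 0.0007 0.1177]
[0.4919 0.0005 0.1185]
[5.062e-01 3.000e-04 1.191e-01]
[ 5.336e-01 -2.000e-04  1.195e-01]
[ 5.508e-01 -5.000e-04  1.194e-01]
86 [0.60023572 0.00242823 0.10902387] [ 0.57457398 -0.01502987  0.10327607] [0.62491017 0.01785943 0.11326295]
```

>>> jog_arm --commands "-0.01 -0.06 0.005 0 0 0; -0.02 -0.12 0.005 0 0 0; -0.03 -0.18 0.005 0 0 0.004; -0.044 -0.24 0.005 0 0 0.004; -0.044 -0.255 0.005 0 0 0.004; -0.044 -0.255 0.005 0 0 0.004; -0.044 -0.255 0.005 0 0 0.004; -0.044 -0.255 0.005 0 0 0.004; -0.044 -0.255 0.005 0 0 0.004"

```text
time: 21.02
eef_pos: [0.4764, -0.2521, 0.1076]
tcp_rot: [0.006, 1.0, 0.0, -0.0]
contact_force: [0.1, -0.6, -0.4]
opening: 0.26
```

```bash
python3 shot.py wrist w16;python3 shot.py scene s16; python3 shot.py top t16; python3 - <<'E'
import cv2,numpy as np
a=cv2.imread("pics/s16.png")[120:240,180:330];b=cv2.imread("pics/t16.png")[190:310,370:520]
cv2.imwrite("pics/cmp16.png",cv2.resize(np.hstack([a,b]),None,fx=2.6,fy=2.6,interpolation=cv2.INTER_CUBIC))
E
```

```text
21.075 [ 0.4764 -0.2523  0.1077] [0.0063 1.     0.     0.    ] [0.1  0.01 0.09] [-0.002  0.013  0.037] 0.262
21.125 [ 0.4764 -0.2525  0.1077] [ 6.5e-03  1.0e+00 -0.0e+00  1.0e-04] [-0.34  0.05 -0.37] [-0.01   0.015  0.058] 0.257
21.175 [ 0.4764 -0.2527  0.1077] [ 6.6e-03  1.0e+00 -1.0e-04  1.0e-04] [ 0.    0.07 -1.38] [ 0.014  0.014 -0.004] 0.265
```

View pics/w16.png

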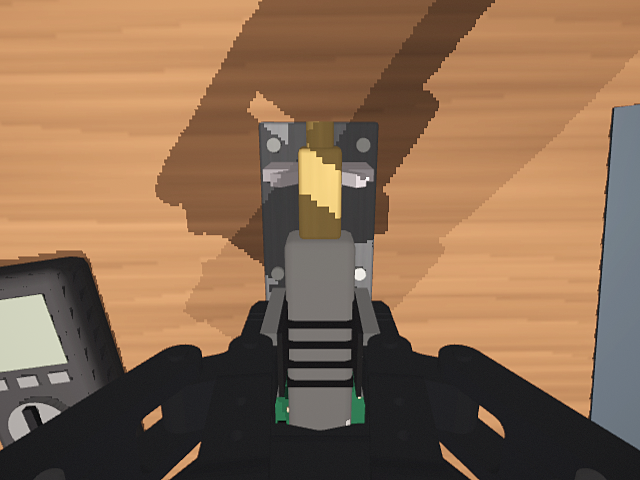

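View pics/cmp16.png

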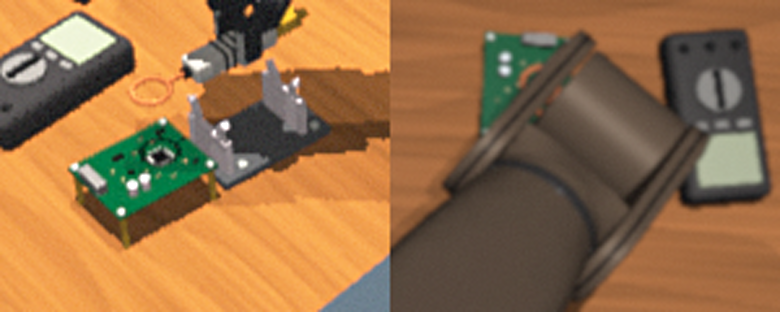

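```bash
python3 - <<'E'
from h import *
d=pickle.load(open("pics/w16.pkl","rb"));P=cloud(d)
m=np.zeros((480,640),bool);m[110:300,250:390]=1
q=P[m&(P[...,2]>.052)&(P[...,2]<.08)];print("fork",len(q),q.min(0).round(4),q.max(0).round(4))
q=P[m&(P[...,2]>.112)&(P[...,0]<.435)&(P[...,0]>.405)];print("block",q.min(0).round(4),q.max(0).round(4),q.mean(0).round(4))
q=P[m&(P[...,2]>.112)&(P[...,0]<.46)&(P[...,0]>.442)];print("handle",q.min(0).round(4),q.max(0).round(4),q.mean(0).round(4))
print("rear",ray_at(d,320,121.5,.1205),ray_at(d,320.5,237,.123))
d=pickle.load(open("pics/s16.pkl","rb"));P=cloud(d)
hsv=cv2.cvtColor(d["frame"],cv2.COLOR_RGB2HSV);H,S,V=[hsv[...,i] for i in range(3)]
m=(P[...,2]>.09)&(P[...,2]<.13)&(P[...,0]>.53)&(P[...,0]<.6)&(abs(P[...,1]+.256)<.03)
q=P[m];print("ring",len(q),((q.min(0)+q.max(0))/2).round(4),q.min(0).round(4),q.max(0).round(4))
m=(P[...,2]>.041)&(P[...,2]<.046)&(abs(P[...,0]-.5635)<.015)&(abs(P[...,1]+.256)<.015)&(V<70)
q=P[m];print("chip",len(q),((q.min(0)+q.max(0))/2).round(4),q.mean(0))
m=(P[...,2]>.052)&(P[...,2]<.075)&(P[...,0]<.53)&(P[...,0]>.5)&(abs(P[...,1]+.256)<.035);q=P[m];print("ff",q.min(0),q.max(0))
a=d["frame"][130:220,200:320,::-1];cv2.imwrite("pics/s16c.png",cv2.resize(a,None,fx=6,fy=6,interpolation=cv2.INTER_CUBIC))
E
```

```text
fork 761 [ 0.4274 -0.2769  0.0525] [ 0.4341 -0.2323  0.0685]
block [ 0.4052 -0.2606  0.1128] [ 0.435  -0.2465  0.1255] [ 0.4207 -0.2535  0.1227]
handle [ 0.442  -0.2659  0.112 ] [ 0.46   -0.2417  0.1274] [ 0.4504 -0.2539  0.1247]
rear [ 0.40474709 -0.25317749  0.1205    ] [ 0.4417074  -0.25341912  0.123     ]
ring 105 [ 0.5563 -0.2523  0.1176] [ 0.5303 -0.2706  0.1122] [ 0.5823 -0.2339  0.1231]
chip 17 [ 0.5638 -0.2535  0.043 ] [ 0.56473406 -0.25294317  0.04249409]
ff [ 0.50761602 -0.27817923  0.05249977] [ 0.51728966 -0.22665979  0.06629071]
```

View pics/s16c.png

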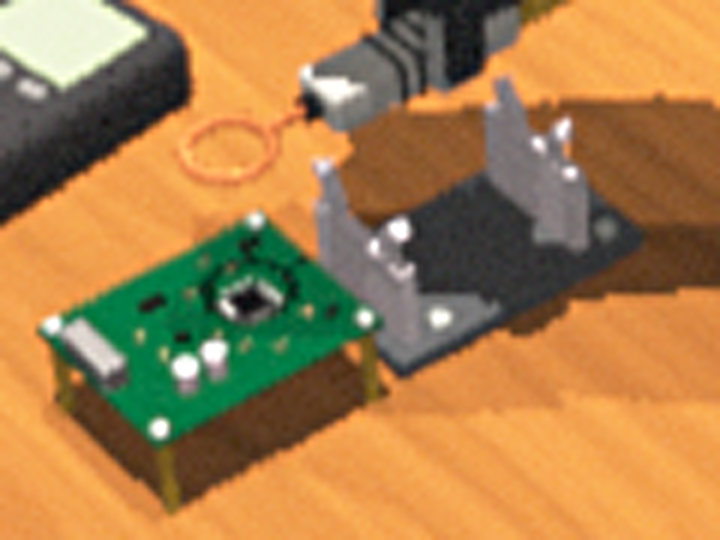

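>>> jog_arm --commands "-0.001 -0.001 0 0 0 0; -0.001 -0.001 -0.02 0 0 0; -0.001 -0.001 -0.035 0 0 0; -0.001 -0.001 -0.035 0 0 0; -0.001 -0.001 -0.035 0 0 0"

```text
time: 21.8
eef_pos: [0.4754, -0.2544, 0.0729]
tcp_rot: [0.007, 1.0, -0.0, 0.0]
contact_force: [0.3, -0.1, -1.1]
opening: 0.261
```

```bash
python3 shot.py wrist w17;python3 shot.py scene s17; python3 - <<'E'
from h import *
d=pickle.load(open("pics/w17.pkl","rb"));P=cloud(d)
m=np.zeros((480,640),bool);m[90:300,220:420]=1
q=P[m&(P[...,2]>.045)&(P[...,2]<.072)&(P[...,0]>.42)&(P[...,0]<.44)];print("fork",len(q),q.min(0).round(4),q.max(0).round(4))
q=P[m&(P[...,2]>.08)&(P[...,0]<.435)&(P[...,0]>.405)];print("block",q.min(0).round(4),q.max(0).round(4),q.mean(0).round(4))
q=P[m&(P[...,2]>.08)&(P[...,0]<.46)&(P[...,0]>.442)];print("handle",q.min(0).round(4),q.max(0).round(4),q.mean(0).round(4))
a=cv2.imread("pics/w17.png")[80:440,160:480];b=cv2.imread("pics/s17.png")[130:220,200:320]
cv2.imwrite("pics/cmp17.png",np.hstack([a,cv2.resize(b,(480,360),interpolation=cv2.INTER_CUBIC)]))
E
```

```text
21.85 [ 0.4756 -0.2546  0.0732] [ 7.1e-03  1.0e+00 -4.0e-04  4.0e-04] [ 0.14 -0.87 -0.63] [-0.004 -0.077  0.016] 0.261
21.9 [ 0.4757 -0.2546  0.0734] [ 7.1e-03  1.0e+00 -5.0e-04  6.0e-04] [-0.28 -0.08 -0.52] [-0.035  0.044  0.039] 0.267
fork 1810 [ 0.4274 -0.2826  0.045 ] [ 0.4341 -0.2263  0.0684]
block [ 0.405  -0.2629  0.0805] [ 0.435  -0.2488  0.091 ] [ 0.4205 -0.2558  0.0881]
handle [ 0.442  -0.2683  0.0802] [ 0.46   -0.2442  0.0927] [ 0.4505 -0.2561  0.0904]
```

View pics/cmp17.png

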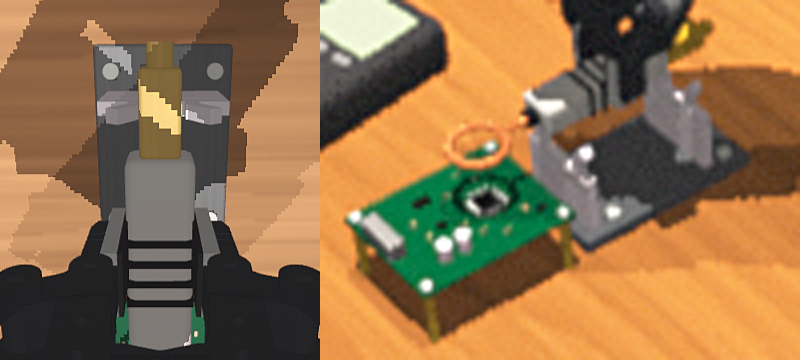

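>>> jog_arm --commands "-0.0003 0.0013 0 0 0 0; -0.0003 0.0013 0 0 0 0; -0.0003 0.0013 -0.005 0 0 0; -0.0003 0.0013 -0.01 0 0 0; -0.0003 0.0013 -0.01 0 0 0; -0.0003 0.0013 -0.01 0 0 0"

```text
time: 22.65
eef_pos: [0.4748, -0.2529, 0.0625]
tcp_rot: [0.007, 1.0, 0.0, -0.0]
contact_force: [0.5, 0.1, -1.0]
opening: 0.265
```

```bash
python3 shot.py wrist w18; python3 - <<'E'
from h import *
d=pickle.load(open("pics/w18.pkl","rb"));P=cloud(d)
m=np.zeros((480,640),bool);m[70:300,220:420]=1
q=P[m&(P[...,2]>.055)&(P[...,2]<.07)&(P[...,0]>.426)&(P[...,0]<.435)&(abs(P[...,1]+.2545)>.009)];print("fork",len(q),q.min(0).round(4),q.max(0).round(4))
q=P[m&(P[...,2]>.0735)&(P[...,0]<.435)&(P[...,0]>.405)];print("block",q.min(0).round(4),q.max(0).round(4),q.mean(0).round(4))
q=P[m&(P[...,2]>.07)&(P[...,0]<.46)&(P[...,0]>.442)];print("handle",q.min(0).round(4),q.max(0).round(4),q.mean(0).round(4))
a=cv2.imread("pics/w18.png")[80:300,220:420]
cv2.imwrite("pics/w18c.png",cv2.resize(a,None,fx=2.7,fy=2.7,interpolation=cv2.INTER_CUBIC))
E
```

```text
22.7 [ 0.4749 -0.253   0.0626] [ 0.007  1.    -0.     0.   ] [ 0.18  0.82 -0.92] [-0.034 -0.036  0.018] 0.26
fork 1437 [ 0.4274 -0.2769  0.055 ] [ 0.4342 -0.232   0.0684]
block [ 0.405  -0.2614  0.0735] [ 0.435  -0.2473  0.0805] [ 0.4207 -0.2543  0.0778]
handle [ 0.442  -0.2668  0.0704] [ 0.46   -0.2425  0.0825] [ 0.4508 -0.2547  0.0801]
```

View pics/w18c.png

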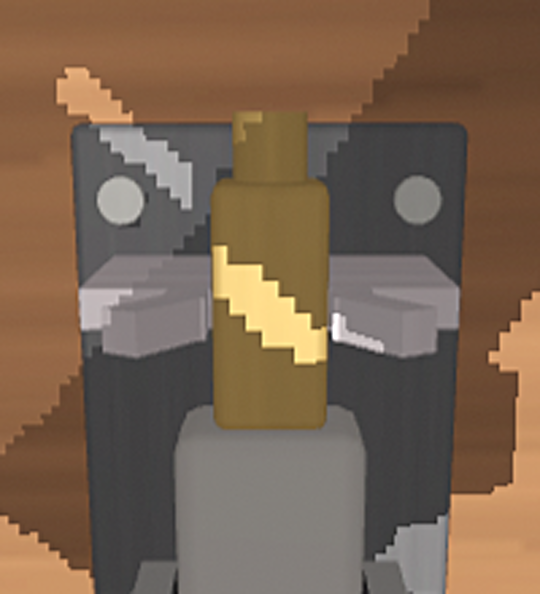

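>>> jog_arm --commands "0 0 -0.005 0 0 0; 0 0 -0.01 0 0 0; 0 0 -0.014 0 0 0; 0 0 -0.014 0 0 0; 0 0 -0.014 0 0 0"

```text
time: 23.32
eef_pos: [0.4749, -0.2529, 0.0486]
tcp_rot: [0.007, 1.0, -0.0, 0.0]
contact_force: [-0.8, -0.5, -0.6]
opening: 0.263
```

```bash
python3 shot.py scene s19; python3 shot.py wrist w19;python3 - <<'E'
from h import *
d=pickle.load(open("pics/w19.pkl","rb"));P=cloud(d)
m=np.zeros((480,640),bool);m[50:300,220:420]=1
q=P[m&(P[...,2]>.0575)&(P[...,0]<.426)&(P[...,0]>.405)&(abs(P[...,1]+.2543)<.006)];print("block",q.mean(0).round(4),np.polyfit(q[:,0],q[:,2],1))
q=P[m&(P[...,2]>.06)&(P[...,0]<.46)&(P[...,0]>.442)&(abs(P[...,1]+.2543)<.01)];print("handle",q.mean(0).round(4))
a=cv2.imread("pics/w19.png")[50:410,160:480];b=cv2.imread("pics/s19.png")[130:220,200:320]
cv2.imwrite("pics/cmp19.png",np.hstack([a,cv2.resize(b,(480,360),interpolation=cv2.INTER_CUBIC)]))
E
```

```text
23.375 [ 0.475  -0.253   0.0488] [ 7.1e-03  1.0e+00 -1.0e-04  1.0e-04] [ 1.16  0.41 -0.05] [-0.008 -0.012 -0.04 ] 0.264
23.425 [ 0.475  -0.253   0.0488] [ 7.1e-03  1.0e+00 -1.0e-04  2.0e-04] [-0.35  0.02 -0.85] [-0.007 -0.012  0.031] 0.264
block [ 0.4159 -0.2543  0.0637] [ 0.19707628 -0.01822721]
handle [ 0.4507 -0.2543  0.0665]
```

View pics/cmp19.png

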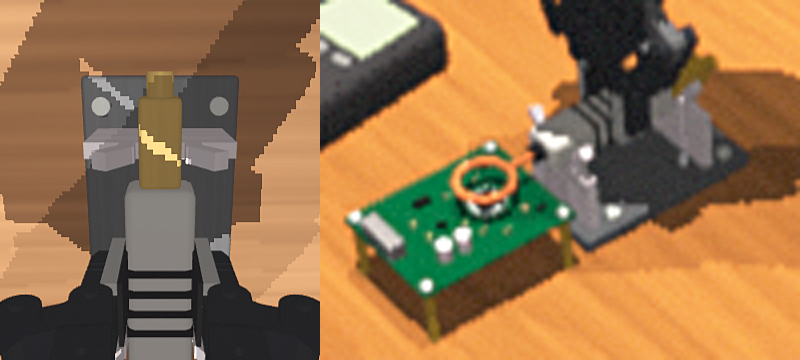

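>>> jog_arm --commands "0 0 -0.001 0 0 0; 0 0 -0.002 0 0 0; 0 0 -0.0025 0 0 0; 0 0 -0.0025 0 0 0"

```text
time: 23.92
eef_pos: [0.4748, -0.2529, 0.046]
tcp_rot: [0.007, 1.0, 0.0, -0.0]
contact_force: [-0.2, 0.3, -0.5]
opening: 0.262
```

```bash
python3 shot.py scene s20
```

```text
23.975 [ 0.4748 -0.2529  0.0461] [ 0.0071  1.      0.     -0.    ] [-0.45 -0.29 -1.  ] [ 0.028 -0.046  0.026] 0.266
```

>>> jog_arm --commands "0 0 -0.0007 0 0 0; 0 0 -0.001 0 0 0; 0 0 -0.001 0 0 0"

```text
time: 24.35
eef_pos: [0.475, -0.253, 0.0459]
tcp_rot: [0.007, 1.0, 0.0, -0.0]
contact_force: [-2.5, 0.4, 5.7]
opening: 0.266
```

```bash
python3 shot.py scene s21; python3 - <<'E'
from h import *
d=pickle.load(open("pics/s21.pkl","rb"));P=cloud(d)
b=d["frame"][130:220,200:320,::-1];cv2.imwrite("pics/s21c.png",cv2.resize(b,None,fx=6,fy=6,interpolation=cv2.INTER_CUBIC))
E
```

```text
24.4 [ 0.475  -0.253   0.0459] [ 7.e-03  1.e+00  0.e+00 -1.e-04] [-1.88  1.54  5.28] [ 0.296  0.33  -0.019] 0.262
```

View pics/s21c.png

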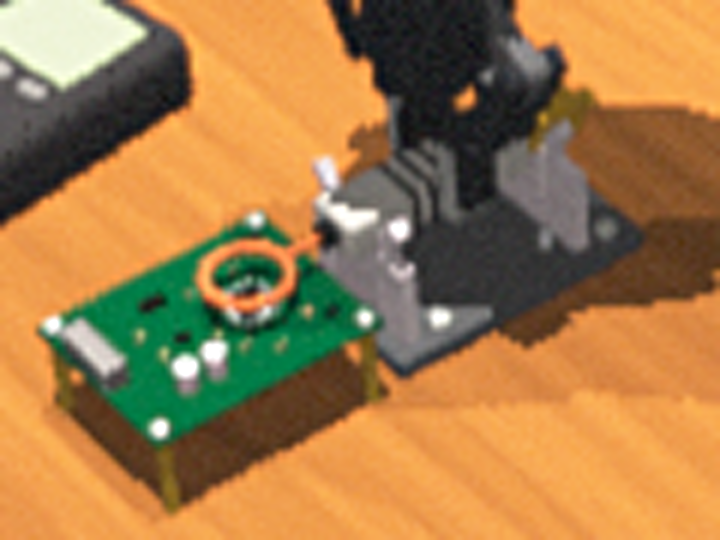

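>>> jog_arm --commands "0 0 0 0 0 0; 0 0 0 0 0 0; 0 0 0 0 0 0; 0 0 0 0 0 0" --gripper 50

```text
time: 24.9
eef_pos: [0.4748, -0.2529, 0.045]
tcp_rot: [0.007, 1.0, 0.0, -0.0]
contact_force: [0.2, -0.4, -0.6]
opening: 0.498
```

>>> jog_arm --commands "0 0 0.02 0 0 0; 0 0 0.06 0 0 0; 0 0 0.12 0 0 0; 0.02 0 0.16 0 0 0; 0.03 0 0.16 0 0 0; 0.03 0 0.16 0 0 0; 0.03 0 0.16 0 0 0"

```text
time: 25.78
eef_pos: [0.5036, -0.2521, 0.2026]
tcp_rot: [0.007, 1.0, 0.001, -0.002]
contact_force: [-0.3, -0.2, -0.3]
opening: 0.499
```

```bash
python3 shot.py wrist w22; python3 shot.py scene s22;python3 - <<'E'
from h import *
d=pickle.load(open("pics/w22.pkl","rb"));P=cloud(d)
a=d["frame"][60:360,200:440,::-1];b=d["frame"]
b=cv2.imread("pics/s22.png")[130:220,200:320]
cv2.imwrite("pics/cmp22.png",np.hstack([cv2.resize(a,(384,480)),cv2.resize(b,(400,300),interpolation=cv2.INTER_CUBIC)[:, :].repeat(1,0) if 0 else cv2.copyMakeBorder(cv2.resize(b,(400,300),interpolation=cv2.INTER_CUBIC),0,180,0,0,cv2.BORDER_CONSTANT)]))
E
```

```text
25.825 [ 0.5036 -0.2522  0.2027] [ 0.0071  1.      0.0013 -0.0018] [0.06 0.06 0.09] [-0.019 -0.01  -0.005] 0.501
25.875 [ 0.5037 -0.2523  0.2031] [ 0.0072  1.      0.0011 -0.0015] [0.43 0.51 0.16] [-0.015  0.026  0.002] 0.496
```

View pics/cmp22.png

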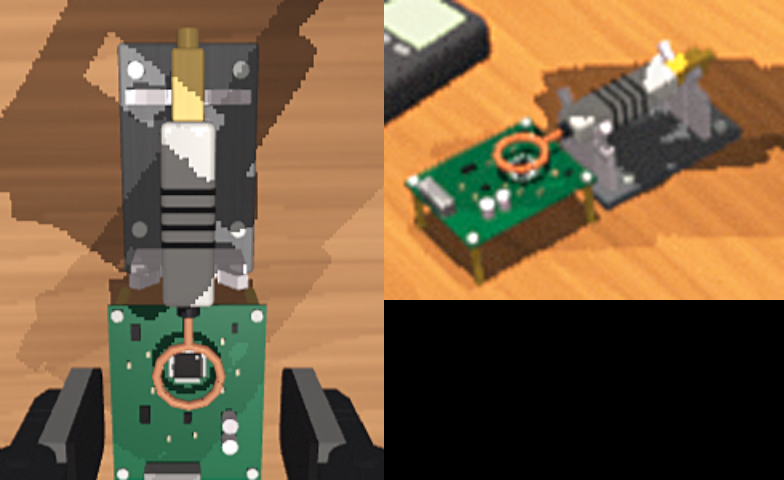

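```bash
python3 - <<'E'
from h import *
for n in ("w22","s22"):
    d=pickle.load(open(f"pics/{n}.pkl","rb"));P=cloud(d)
    hsv=cv2.cvtColor(d["frame"],cv2.COLOR_RGB2HSV);H,S,V=[hsv[...,i] for i in range(3)]
    near=(abs(P[...,0]-.5635)<.03)&(abs(P[...,1]+.256)<.026)
    m=near&(H<14)&(S>90)&(P[...,2]>.048)&(P[...,2]<.065)
    v,u=np.nonzero(m);q=P[m]
    q=q
    (cx,cy),(w,h),_=cv2.fitEllipse(np.c_[u,v].astype(np.float32)[q[:,0]>.547])
    # circle fit in 3D
    k=q[:,0]>.5475;A=np.c_[2*q[k,:2],np.ones(k.sum())];s=np.linalg.lstsq(A,(q[k,:2]**2).sum(1),rcond=None)[0]
    print(n,"ring",len(q),"circ",s[:2].round(4),np.sqrt(s[2]+s[0]**2+s[1]**2).round(4),"z",np.median(q[k,2]).round(4),"ell",ray_at(d,cx,cy,.055).round(4),w,h)
    near=(abs(P[...,0]-.5635)<.011)&(abs(P[...,1]+.2555)<.011)
    c=near&(V<75)&(S<90)&(P[...,2]>.0405)&(P[...,2]<.047);vv,uu=np.nonzero(c);q=P[c];print("chip",len(q),q.mean(0).round(4),((q.min(0)+q.max(0))/2).round(4),q.min(0).round(4),q.max(0).round(4))
    for x0,x1,nm in((.414,.424,"block"),(.45,.465,"hrear"),(.485,.505,"hfront")):
        g=(P[...,0]>x0)&(P[...,0]<x1)&(abs(P[...,1]+.2545)<.006)&(P[...,2]>.055)&(P[...,2]<.072)
        if g.sum():print(nm,g.sum(),P[g].mean(0).round(4))
d=pickle.load(open("pics/w22.pkl","rb"))
print("barrel rear",ray_at(d,200+188/1.6,60+28/1.6,.0585))
a=d["frame"][270:325,290:350,::-1];cv2.imwrite("pics/w22c.png",cv2.resize(a,None,fx=10,fy=10,interpolation=cv2.INTER_CUBIC))
E
```

```text
w22 ring 690 circ [ 0.5625 -0.2561] 0.0156 z 0.0565 ell [ 0.563  -0.2561  0.055 ] 36.836463928222656 40.69336700439453
chip 236 [ 0.5629 -0.2568  0.0427] [ 0.5615 -0.254   0.0429] [ 0.5531 -0.2631  0.0407] [ 0.5699 -0.2449  0.0452]
block 283 [ 0.4189 -0.2546  0.0617]
hrear 383 [ 0.4573 -0.2543  0.0637]
hfront 448 [ 0.4949 -0.2545  0.0638]
s22 ring 86 circ [ 0.5642 -0.2533] 0.0155 z 0.0555 ell [ 0.5639 -0.2533  0.055 ] 9.927253723144531 14.668898582458496<stdin>:14: RuntimeWarning: Mean of empty slice.
  ret = um.true_divide(
Traceback (most recent call last):
ValueError: zero-size array to reduction operation minimum which has no identity
```

>>> jog_arm --commands "0 0.06 0.04 0 0 0; 0 0.12 0.06 0 0 0; 0 0.16 0.06 0 0 0; 0 0.16 0.06 0 0 0; 0 0.16 0.06 0 0 0; 0 0.16 0.06 0 0 0"

```text
time: 26.62
eef_pos: [0.5046, -0.094, 0.2644]
tcp_rot: [0.008, 1.0, 0.0, -0.001]
contact_force: [-0.5, 0.1, 0.4]
opening: 0.503
```

```bash
python3 shot.py scene s23; python3 shot.py top t23; python3 - <<'E'
from h import *
a=cv2.imread("pics/s23.png");b=cv2.imread("pics/scene0.png")
def sh(bx,n0="scene0",n1="s23"):
    x0,y0,x1,y1=bx
    p=[cv2.cvtColor(cv2.imread(f"pics/{n}.png")[y0:y1,x0:x1],cv2.COLOR_BGR2GRAY).astype(np.float32) for n in(n0,n1)]
    return cv2.phaseCorrelate(*p)
for nm,bx in dict(case=(345,330,530,430),stub=(425,340,505,395),small=(375,290,420,335),wrench=(210,285,295,350),meter=(155,120,240,180),board=(205,185,250,215),pink=(455,250,555,285)).items(): print(nm,sh(bx))
cv2.imwrite("pics/cmp23.png",np.hstack([cv2.resize(a,(400,300)),cv2.resize(cv2.imread("pics/t23.png"),(400,300))]))
E
```

```text
26.675 [ 0.5046 -0.0941  0.2645] [ 8.e-03  1.e+00  1.e-04 -6.e-04] [-0.28  0.81  0.05] [0.009 0.022 0.025] 0.498
26.725 [ 0.5047 -0.094   0.2645] [ 8.e-03  1.e+00  1.e-04 -5.e-04] [-0.18 -0.04  0.12] [-0.019  0.051  0.03 ] 0.498
case ((-0.5928585020540851, -0.10138194212127871), 0.8273736015955607)
stub ((-0.5213910455687056, -0.08553195245276868), 0.8675978922843933)
small ((-0.2726783394591301, 0.31523057101944474), 0.9630037571471415)
wrench ((-0.07936172349371873, -0.026226314634527625), 1.0192467431963226)
meter ((0.038358693793426824, 0.05228920521322067), 0.935716915483828)
board ((0.44708707292665295, -0.033985836288712434), 0.9948481150026675)
pink ((-0.029775627138199923, 0.048153252028992455), 0.8922756505012512)
```

View pics/cmp23.png

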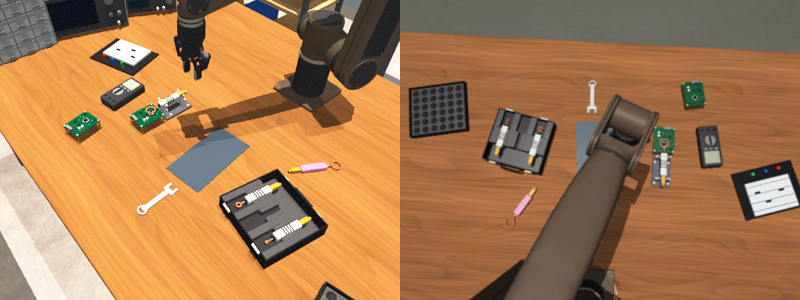

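```bash
python3 -c "
from plant import ctrl
print(ctrl.sign_off())"
```

```text
the job is handed in; nothing more can be done
None
```

The wide-loop probe now lies in the stand's two forks with its ring over the square chip, and the job is handed in at about 27 s of the 62 s.

- **Out of the foam:** I gripped the middle probe by its connector and wiggled it ±6° while raising it, with forces of about 6 N or less at each reading. Afterwards I laid it on the mat and let go.
- **Into the stand:** I took it again by the handle and lowered it until it touched the fork seats, at about 6 N. I let go and moved the arm clear.

**Last checks**
- **Ring over chip:** The wrist camera puts the ring centre at (0.563, -0.256) and the chip at (0.563, -0.257), so within about 1 mm. The scene camera gave the ring at (0.564, -0.253), a 3 mm disagreement in y. That camera had also placed the chip at about -0.253 earlier, so relative to the chip the two agree.
- **Level:** The handle tops measured 63.7 and 63.8 mm and the block top 61.7 mm, each within 1 mm of the expected height.
- **Surroundings:** In the scene picture the case appears shifted about 0.6 px (around 1 mm), with the probe now missing from its cutout. The wrench, meter and pink look-alike moved less than 0.1 px, and both other probes are still in their cutouts. The board patch showed 0.4 px, but the ring and its shadow now lie over it.

One check failed: the script that should have found the chip in the last scene picture found no pixels there, so the final chip position rests on the wrist camera.

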